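Put the oblong roll away in the roll-top bread bin

TASK

Roll the slatted cover of the wooden bread bin right back, then take the oblong bread roll from the cooling rack and set it down, without dropping it, flat on the floor of the bin in the free space beside the half loaf. Then ease the cover down until the bin is fully shut, without banging it. Leave the round bun on the rack, the half loaf in its place and the mug undisturbed.

Things in the scene. Friction and masses are not known exactly. Their poses are not given: they have to be found in the camera images.
- bin: Light wooden roll-top bread bin, fixed, 410 mm wide (y), 270 deep (x), 190 high. Origin: centre of its underside on the counter; its front faces its -x; z up. Side panels 12 mm thick (386 mm between them); floor top at z = 12 mm; front sill's top at z = 60 mm, its inner face at x = -125 mm. Fully open, its front half (x -125 mm to 0) is open to above.
- track_axis (a point): Centre of the cover's round track, at mid width: bin x = 0, y = 0, z = 55 mm; the axis runs along the bin's y. The cover's slats are 7 mm thick, from radius 118 to 125 mm. A fixed hood (outer radius 134 mm) covers the back from 15 degrees behind the top downwards; the cover slides inside it. Turns with the bin.
- grip (a point): Point on the cover's wooden grip block, 150 mm from the track's axis, at mid width. The block stands out radially from radius 123 to 163 mm, 36 mm wide (bin's y, flat ends), 16 mm thick along the travel. Cover shut: it stands at the front, 12 degrees above the axis (grip at bin x = -147, z = 86 mm); fully open: at the top, 98 degrees (x = +21, z = 204 mm). Use the position only.
- cover (a joint): Angle of the slatted cover about the track's axis: 0 = fully shut (front stop), 1.5 rad = fully open (stop). The grip lies at 0.209 rad + this value, measured from the bin's front (-x) upwards and back. Friction holds the cover wherever it is left; up to about 6 N along the track at the grip moves it.
- roll: Oblong bread roll, firm, 104 mm long (its x), 60 mm wide (its y), 46 mm high, with rounded ends, domed top with one lengthwise slit and a flat foot; widest from 14 to 24 mm above the foot. About 50 to 100 g. Origin: centre of its foot; z up. It lies on the rack.
- bun: Round bun, 80 mm across, 48 mm high, with a cross slit in its top; origin at the centre of its foot. It lies on the rack too, beside the roll, and stays there.
- halfloaf: Half of a dark rye loaf, about 110 mm long (its x, from -55 to +55 mm, the +x end is the cut face), 80 mm wide (its y), 68 mm high; origin under its middle on the bin's floor. It lies in the bin, at some place across its width, lengthwise front to back; it stays there.
- rack: Wire cooling rack, fixed, 300 mm (its x) by 180 mm (its y), its top wires at z = 32 mm. Origin: centre of its underside on the counter.
- mug: Blue ceramic mug, 82 mm across, 92 mm high, origin at the centre of its foot; stands on the counter, to be left alone.
Mind the look-alikes: they are no part of the job. Leave any green or pink look-alike of the roll alone.

How it is judged:
By the outcome, as a careful person would: the job done as asked, in the order asked, and still so for the second after the job is handed in, with the robot touching nothing.
It also fails if it takes over 69 s, if anything falls off the work surface, if the arm or the gripper's body presses on something with over 40 N, if the wrist force passes 120 N, or if a joint passes its speed limit or range.

ROBOT

A 6-joint arm with a two-finger parallel gripper is mounted at the origin on the work surface. World frame = base frame: x ahead of the robot, y to its left, z up, the work surface at z = 0. Lengths are in mm, angles in rad, forces in N, time in s.
With the tool pointing down it reaches from about 350 to 875 mm from the base axis. Payload 4.2 kg.
Tool frame: the origin (TCP) lies at the very end of the fingers, on their centre line; the grasp point (between the pads) lies 19 mm behind it; z points along the fingers, y is the direction in which the jaws open and shut (so a half turn about z gives the same grasp; the last joint's range is limited). The gripper opens to 85 mm and grips with 20 to 120 N. Pads are 22 mm wide; open, the fingers measure 114 mm over their backs; the gripper's body (76 mm by 85 mm) begins 54 mm behind the grasp point. The pads swing forward as they close: fully open they stand 13 mm farther back than shut.
Start: joints at [1.503, 0.385, 0.008, 0, -1.194, -0.259], TCP at [200.601, 591.911, 231.312] pointing down, gripper open.
Joint ranges: [-3.14, 3.14], [-1.21, 2.06], [-1.07, 1.41], [-3.16, 2.05], [-2.99, -0.16], [-3.1, 3.1]. Speed limits (rad/s): [2.79, 2.79, 3.14, 3.14, 3.14, 3.14].

INTERFACE

Orientations are given as a unit quaternion [x, y, z, w].
In Python, from bench import read_state, get_image, camera_params, job_done gives the robot as it stands.
- The arm moves only by the tool send_rows, never from a script. Its arguments are lists of equal length, an entry for each row: "translation": the shift along the tool's x, y, z in m, a list of three; "yaw": the turn about the tool's z in degrees; "fingers": the closure in counts, from 0 (fully open) to 255 (shut). A call has 1 to 12 rows; each row is the pose to reach, as a shift and turn from the pose measured when the call began, along the tool's axes at that moment; what a row does not reach only later rows make up. A row lasts 1/10 s, in which the tool goes at most 50 mm and 8.59 degrees, less where a joint would pass 70% of its speed; a pose out of reach is approached as far as the arm can. A call with a gripper value outside its range is refused whole. The fingers move at their own pace and stop on an object; the grip force is fixed at half the most. Time passes only in rows, so rows that repeat a pose let the fingers close. It gives the time, the measured TCP pose, the force and the opening at its end, in the units of the state.
- read_state(): the state, without advancing time (a new reading comes with each control period).
- get_image(name): name is "side" or "top" or "wrist"; returns the picture (400x640x3 uint8, blue, green, red); there is no depth.
- camera_params(name): a dict with "mtx" (3x3 intrinsics, pixels), "k1" (the pictures are not rectified: a ray, as slopes to the right and down, at radius r is drawn at 1 + k1 r^2 times it, then the intrinsics apply), "rvec" (rotation vector, rad) and "tvec" (3), from world to camera coordinates, as OpenCV has them; the wrist camera has in their place "tool_from_camera" (4x4, takes a point from camera to tool coordinates, whose origin is the TCP and whose axes are the flange's). Camera axes: x right, y down, z forward; pixel columns grow to the right and rows downward; lengths in mm; the calibration is good to about 2 mm. A picture is of the moment at which its call begins: read the wrist's pose just before it. camera_params takes no time and is no camera call.
- job_done(): hands the job in, once; it reports no verdict.
The state is a dict: "clock": time; "joints": joint angles; "joint_vel": joint speeds; "joint_efforts": joint torques, N m; "position": TCP position; "ee_rot": TCP orientation; "contact_force": force on the tool from outside, world axes, zero at the start; "wrist_torque": the same for the moment, N m; "gripper_width": finger opening in mm.
Only numpy, scipy, OpenCV 4.12 (cv2) and the standard library are available. Lean on these libraries where they do the work, as an engineer would, in place of code of your own. Each camera call takes 0.05 s, during which the arm holds its last target.

## Working session

There is one attempt and no reset: what is moved stays moved. The work goes in short steps, Python scripts to look and compute and a tool call to move; the robot and the scene stay as the last step left them, time stands still between calls to the robot, and variables do not carry over. Pictures are saved under pics/ and viewed, and the job is handed in when it is done.

Besides the shell and the picture viewer there is one more tool, called after ">>>" as name(argument=value, ...), one argument or row to a line, values as JSON. send_rows: Moves the arm, as the interface text tells. Its arguments: {"type":"object","properties":{"translation":{"type":"array","items":{"type":"array","items":{"type":"number"}}},"yaw":{"type":"array","items":{"type":"number"}},"fingers":{"type":"array","items":{"type":"number"}}},"required":["translation","yaw","fingers"]}

```bash
mkdir -p pics; ls; python3 - <<'E'
from bench import *
import cv2
print(read_state())
for n in("side","top","wrist"):
    cv2.imwrite(f"pics/{n}0.png",get_image(n)); print(n,camera_params(n))
E
```

```text
pics
{'clock': 0.0, 'joints': array([ 1.50262948e+00,  3.85546817e-01,  6.62243102e-03, -4.94548245e-04,
       -1.19397891e+00, -2.58582987e-01]), 'joint_vel': array([-0.00151886,  0.00027621, -0.00135987, -0.00039556,  0.00013322,
        0.00021397]), 'joint_efforts': array([-3.80562715e-04, -3.92287338e+01,  1.88394821e+01,  4.18619201e+00,
       -4.74928893e-03,  9.44761837e-06]), 'position': array([200.41014324, 591.38466237, 230.22678307]), 'ee_rot': array([ 9.86668560e-01, -1.62739024e-01, -1.28640024e-04,  1.07056025e-03]), 'contact_force': array([ 0.17746256,  0.39768355, -0.19837545]), 'wrist_torque': array([-0.02740789, -0.01589069, -0.02604871]), 'gripper_width': 85.49037324239968}
side {'mtx': array([[367.54611001,   0.        , 322.51241733],
       [  0.        , 367.54611001, 198.81210685],
       [  0.        ,   0.        ,   1.        ]]), 'k1': -0.015110433657543606, 'rvec': array([ 1.75296882, -1.53130361,  0.78781875]), 'tvec': array([-133.79428402,  348.84761097,  730.48951818])}
top {'mtx': array([[509.71456839,   0.        , 315.59300554],
       [  0.        , 509.71456839, 210.84189316],
       [  0.        ,   0.        ,   1.        ]]), 'k1': -0.16856453122116316, 'rvec': array([ 2.1189977 , -2.12264263,  0.21005198]), 'tvec': array([ -70.30476503,  504.98693734, 1145.83615206])}
wrist {'mtx': array([[305.3956038 ,   0.        , 316.91200809],
       [  0.        , 305.3956038 , 195.76629392],
       [  0.        ,   0.        ,   1.        ]]), 'k1': 0.01087563993763278, 'tool_from_camera': array([[ 8.78537386e-04, -9.54891898e-01, -2.96952337e-01,
         7.46252075e+01],
       [ 9.99999372e-01,  6.32280374e-04,  9.25325021e-04,
        -8.06250157e-01],
       [-6.95828231e-04, -2.96952963e-01,  9.54891854e-01,
        -1.42911842e+02],
       [ 0.00000000e+00,  0.00000000e+00,  0.00000000e+00,
         1.00000000e+00]])}
```

View pics/side0.png

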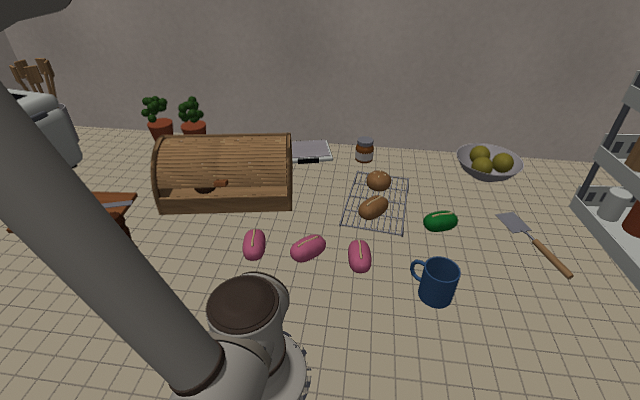

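View pics/top0.png

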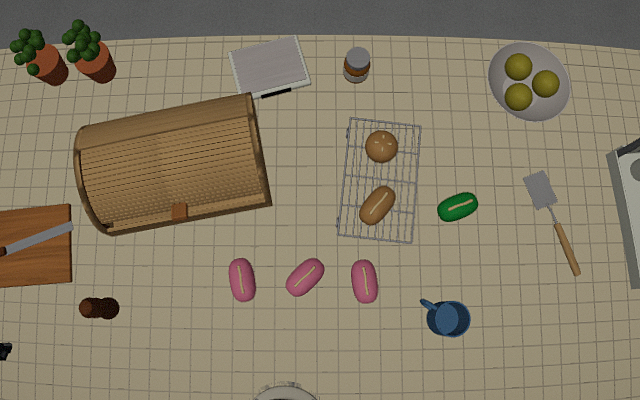

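View pics/wrist0.png

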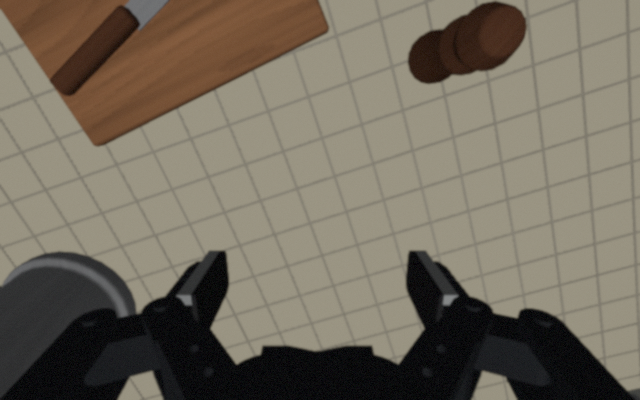

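Candidates for the roll in the top picture: brown oblong (377,205), round bun (381,146), green (457,207), pink (241,279), (305,277) and (364,281). By the description it is the brown oblong with one slit, on the rack. I'll check it in a close crop.

```bash
cat > h.py <<'E'
import numpy as np, cv2
from bench import *
from scipy.spatial.transform import Rotation as R
def cam(n,st=None):
    p=camera_params(n)
    if n=="wrist":
        T=np.eye(4); T[:3,:3]=R.from_quat(st["ee_rot"]).as_matrix(); T[:3,3]=st["position"]
        W=np.linalg.inv(T@p["tool_from_camera"])
        return p["mtx"],p["k1"],W[:3,:3],W[:3,3]
    return p["mtx"],p["k1"],cv2.Rodrigues(p["rvec"])[0],np.array(p["tvec"])
def proj(c,X):
    K,k,Rm,t=c; X=np.atleast_2d(X).astype(float)
    return cv2.projectPoints(X.reshape(-1,1,3),cv2.Rodrigues(Rm)[0],t,K,np.array([k,0,0,0,0.]))[0].reshape(-1,2)
def atz(c,uv,z):
    K,k,Rm,t=c; uv=np.atleast_2d(uv).astype(float)
    s=cv2.undistortPoints(uv.reshape(-1,1,2),K,np.array([k,0,0,0,0.])).reshape(-1,2)
    d=np.c_[s,np.ones(len(s))]@Rm; o=-Rm.T@t
    return o+d*((z-o[2])/d[:,2])[:,None]
E
python3 - <<'E'
import cv2
im=cv2.imread("pics/top0.png")
cv2.imwrite("pics/topbin.png",cv2.resize(im[80:250,60:290],None,fx=3.4,fy=3.4,interpolation=cv2.INTER_CUBIC))
cv2.imwrite("pics/toprack.png",cv2.resize(im[110:250,325:435],None,fx=4.2,fy=4.2,interpolation=cv2.INTER_CUBIC))
im=cv2.imread("pics/side0.png")
cv2.imwrite("pics/sidebin.png",cv2.resize(im[120:220,140:300],None,fx=5,fy=5,interpolation=cv2.INTER_CUBIC))
E
```

```text
(no output)
```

View pics/topbin.png

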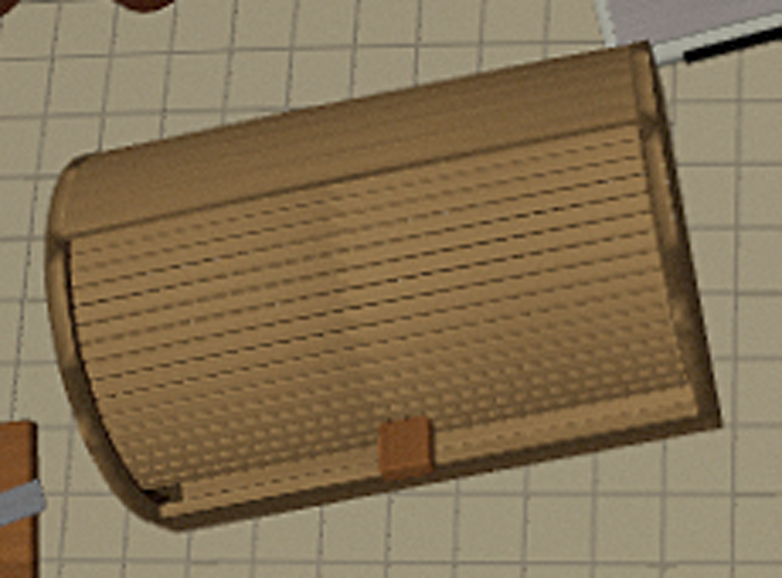

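View pics/toprack.png

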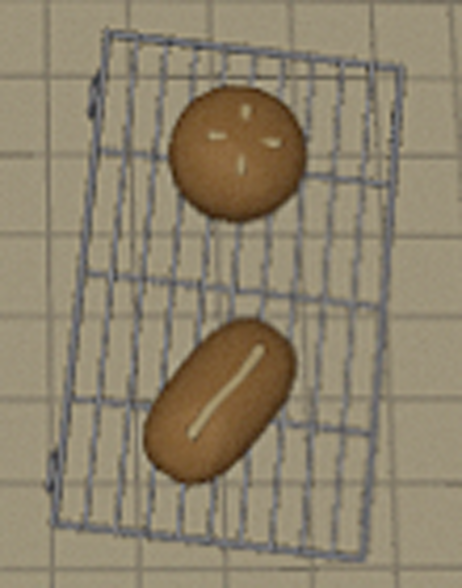

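View pics/sidebin.png

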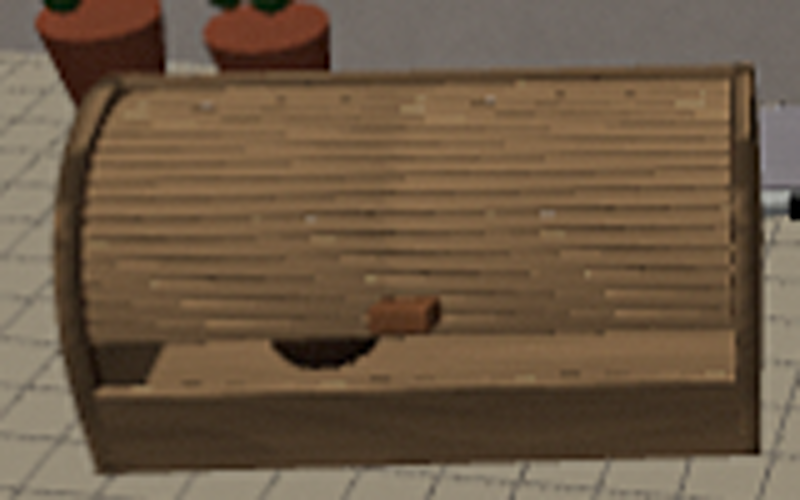

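```bash
cat > bin1.py <<'E'
from h import *
from scipy.optimize import least_squares
S=cam("side");T=cam("top")
print("campos",-S[2].T@S[3],-T[2].T@T[3])
print(atz(S,[[160,214],[291.4,210.4]],0))
print(atz(T,[[112.4,235.9],[271.8,205.6]],0),atz(T,[[112.4,235.9],[271.8,205.6]],60))
E
python3 bin1.py; python3 - <<'E'
import cv2,sys
sys.path.insert(0,'.')
from h import *
T=cam("top")
# roll slit and silhouette, rack corners (crop/4.2+off)
f=lambda a:np.array(a)/4.2+[325,110]
print("slit",atz(T,f([[192,437],[262,348]]),32+46))
print("roll outline ctr",atz(T,f([[220,402]]),32+20))
print("rack",atz(T,f([[108,33],[402,67],[365,557],[53,523]]),32))
print("bun",atz(T,f([[238,153]]),52))
E
```

```text
campos [-362.54637184 -173.16589892  715.39094347] [ 274.18793435  -67.14115552 1221.96894238]
[[451.95093627 430.45973151   0.        ]
 [528.09243373  32.10993419   0.        ]]
[[451.74352014 434.31532976   0.        ]
 [527.8092023   35.95649472   0.        ]] [[443.02534836 409.69327263  60.        ]
 [515.35612305  30.89428831  60.        ]]
slit [[ 491.56090122 -197.2781315    78.        ]
 [ 541.3760943  -237.18363363   78.        ]]
roll outline ctr [[ 516.41455322 -216.43790911   52.        ]]
rack [[ 743.65893214 -158.98987723   32.        ]
 [ 723.57110729 -333.71980537   32.        ]
 [ 431.26614283 -299.11565213   32.        ]
 [ 451.24335889 -123.0920267    32.        ]]
bun [[ 662.57024564 -230.97208038   52.        ]]
```

```bash
cat > ov.py <<'E'
from h import *
C=np.array([622.6,258.4]);TH=0.189
def b2w(P):
    P=np.atleast_2d(P).astype(float);c,s=np.cos(TH),np.sin(TH)
    return np.c_[C[0]+c*P[:,0]-s*P[:,1],C[1]+s*P[:,0]+c*P[:,1],P[:,2]]
def w2b(P):
    P=np.atleast_2d(P).astype(float);c,s=np.cos(TH),np.sin(TH);d=P[:,:2]-C
    return np.c_[c*d[:,0]+s*d[:,1],-s*d[:,0]+c*d[:,1],P[:,2]]
def block(q):
    a=0.209+q; out=[]
    for y in(-18,18):
        for r,t in((123,-8),(163,-8),(163,8),(123,8)):
            out.append([-r*np.cos(a)+t*np.sin(a),y,55+r*np.sin(a)+t*np.cos(a)])
    return np.array(out)
def draw(im,c,q):
    def pl(P,col,cl=False):
        cv2.polylines(im,[np.round(proj(c,b2w(P))*8).astype(np.int32).reshape(-1,1,2)],cl,col,1,cv2.LINE_AA,3)
    for y in(-205,205):
        a=np.linspace(0,np.pi,40)
        pl(np.r_[[[-135,y,0]],np.c_[-135*np.cos(a),a*0+y,55+135*np.sin(a)],[[135,y,0]]],(0,255,0))
    pl([[-135,-205,0],[-135,205,0]],(0,255,0));pl([[-135,-205,60],[-135,205,60]],(255,255,0))
    B=block(q)
    for f in((0,1,2,3),(4,5,6,7),(1,2,6,5)): pl(B[list(f)],(0,0,255),True)
E
cat > o1.py <<'E'
from ov import *; import ov,sys
q=float(sys.argv[1])
S,T=cam("side"),cam("top")
a=cv2.imread("pics/side0.png");b=cv2.imread("pics/top0.png")
draw(a,S,q);draw(b,T,q)
A=cv2.resize(a[120:220,140:300],None,fx=4,fy=4,interpolation=cv2.INTER_CUBIC)
B=cv2.resize(b[80:250,60:290],(640,473),interpolation=cv2.INTER_CUBIC)
cv2.imwrite("pics/oa.png",A);cv2.imwrite("pics/ob.png",B)
print(proj(T,b2w(block(q))).mean(0))
E
python3 o1.py 0.25
```

```text
[178.99061502 208.72175253]
```

View pics/oa.png

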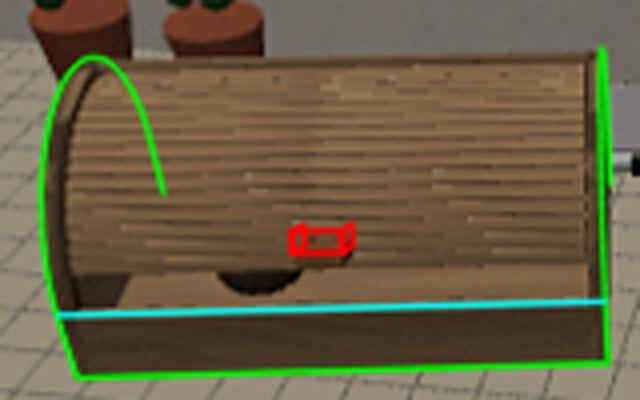

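View pics/ob.png

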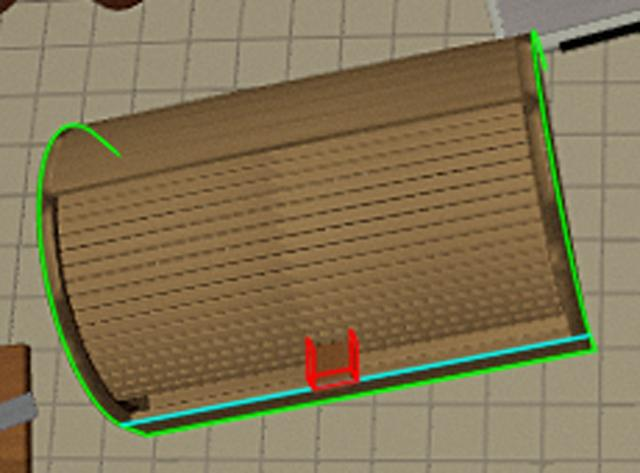

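```bash
sed -i 's/258.4/259/' ov.py; python3 o1.py 0.16; python3 - <<'E'
import cv2
a=cv2.imread("pics/oa.png")[160:330,180:460];b=cv2.imread("pics/ob.png")[290:440,250:420]
a=cv2.resize(a,None,fx=2,fy=2);b=cv2.resize(b,(386,340));cv2.imwrite("pics/oc.png",cv2.hconcat([a[:340,:410],b]))
E
```

```text
[180.38351199 211.95664432]
```

View pics/oc.png

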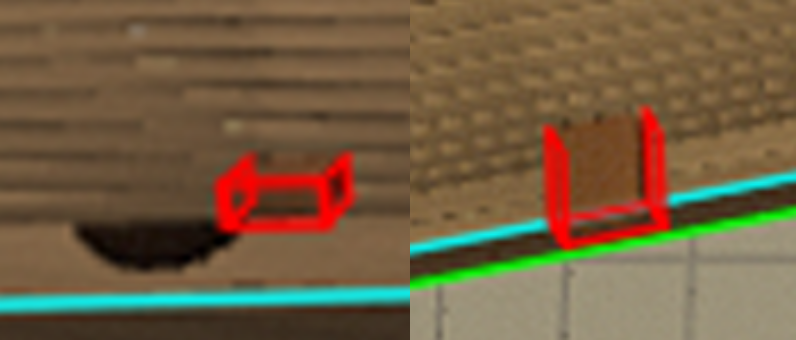

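```bash
cat > go.py <<'E'
from ov import *
def go(P,ang=None,st=None):
    st=st or read_state(); Rm=R.from_quat(st["ee_rot"]).as_matrix()
    d=Rm.T@(np.array(P)-st["position"])/1000
    cur=np.degrees(np.arctan2(Rm[1,0],Rm[0,0]))
    y=0 if ang is None else -(ang-cur)
    return np.round(d,4),round(y,2),round(cur,2)
E
python3 - <<'E'
from go import *
print(go([*b2w([-147,0,0])[0,:2],225],-169.2),b2w([-147,0,0]))
E
```

```text
(array([0.3787, 0.2519, 0.006 ]), np.float64(150.47), np.float64(-18.73)) [[478.21768736 231.38211092   0.        ]]
```

>>> send_rows(
  translation=[
    [0.032,0.021,0],
    [0.064,0.042,0.001],
    [0.096,0.063,0.001],
    [0.128,0.084,0.002],
    [0.16,0.105,0.002],
    [0.19,0.127,0.003],
    [0.222,0.148,0.003],
    [0.254,0.169,0.004],
    [0.286,0.19,0.004],
    [0.318,0.211,0.005],
    [0.35,0.232,0.006],
    [0.379,0.252,0.006],
  ],
  yaw=[8.5,17,25.5,34,42.5,51,59.5,68,76.5,85,93.5,102],
  fingers=[0,0,0,0,0,0,0,0,0,0,0,0],
)

```text
clock: 1.35
position: [479.1, 229.5, 224.6]
ee_rot: [-0.492, 0.871, -0.001, -0.001]
contact_force: [0.5, 0.8, -0.5]
gripper_width: 85.3
```

```bash
python3 - <<'E'
from go import *
s=read_state();print(s["clock"],s["joints"],s["position"],s["contact_force"])
print(go([*b2w([-147,0,0])[0,:2],200],-169.2),go([*b2w([-147,0,0])[0,:2],150],-169.2))
E
```

```text
1.35 [ 7.52772226e-01  2.31539874e-01 -2.30981343e-01  8.20645447e-04
 -1.11031975e+00 -1.29595970e+00] [479.08690141 229.53788519 224.63362368] [ 0.47424631  0.80824676 -0.49046478]
(array([-0.0012,  0.0017,  0.0246]), np.float64(48.1), np.float64(-121.1)) (array([-0.0013,  0.0017,  0.0746]), np.float64(48.1), np.float64(-121.1))
```

>>> send_rows(
  translation=[
    [0,0.001,0.005],
    [0,0.001,0.015],
    [-0.001,0.002,0.025],
    [-0.001,0.002,0.035],
    [-0.001,0.002,0.045],
    [-0.001,0.002,0.055],
    [-0.001,0.002,0.055],
  ],
  yaw=[8.5,17,25.5,34,42.5,48.1,48.1],
  fingers=[0,0,0,0,0,0,0],
)

```text
clock: 2.05
position: [476.9, 230.6, 168.0]
ee_rot: [-0.094, 0.996, -0.002, -0.002]
contact_force: [0.2, 0.3, -0.2]
gripper_width: 85.4
```

```bash
python3 - <<'E'
from go import *
s=read_state();w=get_image("wrist");c=cam("wrist",s)
print(s["clock"],s["position"],s["joints"])
draw(w,c,0.17); cv2.imwrite("pics/w1.png",w)
E
```

```text
2.05 [476.85911746 230.60922734 167.98013851] [ 7.57008799e-01  2.83489108e-01 -3.14043401e-01  2.21676385e-04
 -9.79118666e-01 -2.13966333e+00]
```

View pics/w1.png

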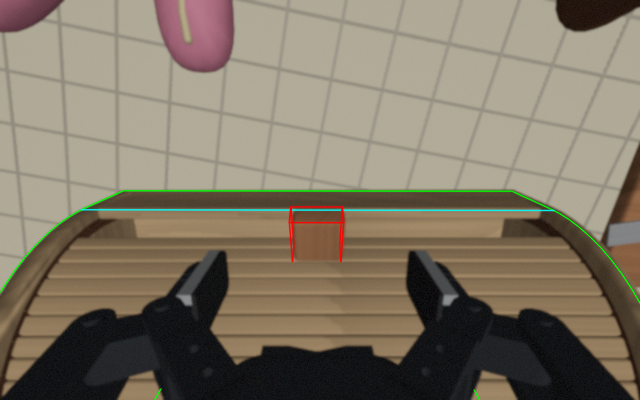

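```bash
python3 - <<'E'
from go import *
print(go([*b2w([-145,0,0])[0,:2],93],-169.2))
E
```

```text
(array([-0.0031,  0.0005,  0.0759]), np.float64(0.11), np.float64(-169.09))
```

>>> send_rows(
  translation=[
    [-0.001,0,0.02],
    [-0.002,0,0.04],
    [-0.003,0,0.06],
    [-0.003,0,0.075],
    [-0.003,0,0.075],
    [-0.003,0,0.075],
    [-0.003,0,0.075],
    [-0.003,0,0.075],
    [-0.003,0,0.075],
    [-0.003,0,0.075],
  ],
  yaw=[0,0,0,0,0,0,0,0,0,0],
  fingers=[0,0,0,0,80,140,200,255,255,255],
)

```text
clock: 3.1
position: [480.6, 231.9, 94.9]
ee_rot: [-0.095, 0.995, -0.001, -0.001]
contact_force: [-1.6, 1.0, 3.4]
gripper_width: 35.2
```

```bash
python3 - <<'E'
from go import *
s=read_state();w=get_image("wrist")
print(s["clock"],s["position"],s["contact_force"],s["wrist_torque"],s["gripper_width"])
cv2.imwrite("pics/w2.png",w);cv2.imwrite("pics/s2.png",get_image("side"))
E
```

```text
3.1 [480.64865907 231.86106692  94.91387824] [-1.56283949  1.0080313   3.3758174 ] [0.4103358  0.3272298  0.06650285] 35.24484266855395
```

View pics/w2.png

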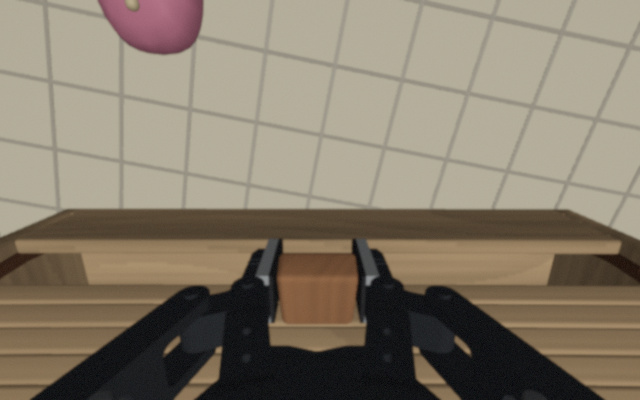

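```bash
cat > arc.py <<'E'
from go import *
def arc(a1,n,h=19,r=None):
    s=read_state(); b=w2b(s["position"])[0]
    X,Z=b[0],b[2]+h-55; rr=np.hypot(X,Z); a0=np.arctan2(Z,-X); r=r or rr
    print("r",round(rr,1),"a0",round(a0,4),"q",round(a0-.209,3),"y",b[1],s["contact_force"].round(1),s["wrist_torque"].round(2),s["gripper_width"])
    for a in a0+(a1-a0)*np.arange(1,n+1)/n:
        print(go([*b2w([-r*np.cos(a),b[1],0])[0,:2],55+r*np.sin(a)-h],-169.2)[:2])
E
python3 -c "
from arc import *
arc(.688,8)"
```

```text
r 156.1 a0 0.3854 q 0.176 y 0.0025773065058558586 [-1.7  0.9  3.6] [0.52 0.44 0.1 ] 34.87258792761796
(array([-0.0023, -0.    , -0.0054]), np.float64(0.14))
(array([-0.0048, -0.    , -0.0108]), np.float64(0.14))
(array([-0.0075, -0.    , -0.016 ]), np.float64(0.14))
(array([-0.0105, -0.0001, -0.0211]), np.float64(0.14))
(array([-0.0136, -0.0001, -0.0262]), np.float64(0.14))
(array([-0.0169, -0.0001, -0.0311]), np.float64(0.14))
(array([-0.0203, -0.0001, -0.0358]), np.float64(0.14))
(array([-0.024 , -0.0001, -0.0405]), np.float64(0.14))
```

>>> send_rows(
  translation=[
    [-0.0023,0,-0.0054],
    [-0.0048,0,-0.0108],
    [-0.0075,0,-0.016],
    [-0.0105,0,-0.0211],
    [-0.0136,0,-0.0262],
    [-0.0169,0,-0.0311],
    [-0.0203,0,-0.0358],
    [-0.024,0,-0.0405],
  ],
  yaw=[0,0,0,0,0,0,0,0],
  fingers=[255,255,255,255,255,255,255,255],
)

```text
clock: 4.0
position: [504.2, 236.4, 135.1]
ee_rot: [-0.095, 0.995, -0.001, -0.001]
contact_force: [2.4, 3.4, -12.2]
gripper_width: 35.2
```

```bash
python3 -c "
from arc import *
arc(1.25,12)"
```

```text
r 156.1 a0 0.6881 q 0.479 y 0.03408358484051277 [  2.4   3.4 -12.2] [ 0.97 -0.03 -0.04] 35.187358345071495
(array([-0.0048, -0.    , -0.0055]), np.float64(0.12))
(array([-0.0098, -0.    , -0.0109]), np.float64(0.12))
(array([-0.015 , -0.0001, -0.0159]), np.float64(0.12))
(array([-0.0205, -0.0001, -0.0208]), np.float64(0.12))
(array([-0.0262, -0.0001, -0.0253]), np.float64(0.12))
(array([-0.0321, -0.0001, -0.0296]), np.float64(0.12))
(array([-0.0383, -0.0001, -0.0336]), np.float64(0.12))
(array([-0.0445, -0.0001, -0.0373]), np.float64(0.12))
(array([-0.051 , -0.0001, -0.0408]), np.float64(0.12))
(array([-0.0576, -0.0002, -0.0439]), np.float64(0.12))
(array([-0.0644, -0.0002, -0.0467]), np.float64(0.12))
(array([-0.0712, -0.0002, -0.0492]), np.float64(0.12))
```

>>> send_rows(
  translation=[
    [-0.0048,0,-0.0055],
    [-0.0098,0,-0.0109],
    [-0.015,0,-0.0159],
    [-0.0205,0,-0.0208],
    [-0.0262,0,-0.0253],
    [-0.0321,0,-0.0296],
    [-0.0383,0,-0.0336],
    [-0.0445,0,-0.0373],
    [-0.051,0,-0.0408],
    [-0.0576,0,-0.0439],
    [-0.0644,0,-0.0467],
    [-0.0712,0,-0.0492],
  ],
  yaw=[0,0,0,0,0,0,0,0,0,0,0,0],
  fingers=[255,255,255,255,255,255,255,255,255,255,255,255],
)

```text
clock: 5.2
position: [574.4, 249.9, 184.4]
ee_rot: [-0.095, 0.995, -0.001, -0.001]
contact_force: [-2.9, 3.2, -9.1]
gripper_width: 34.4
```

```bash
python3 -c "
from arc import *
cv2.imwrite('pics/s3.png',get_image('side'))
arc(1.66,10)"
```

```text
r 156.3 a0 1.2605 q 1.052 y 0.15441610059395394 [-1.9  2.7 -6.1] [ 0.67  1.17 -0.16] 34.643045496314926
(array([-0.006 , -0.    , -0.0018]), np.float64(0.11))
(array([-0.012 , -0.    , -0.0033]), np.float64(0.11))
(array([-0.0181, -0.    , -0.0047]), np.float64(0.11))
(array([-0.0243, -0.    , -0.0057]), np.float64(0.11))
(array([-0.0305, -0.0001, -0.0065]), np.float64(0.11))
(array([-0.0367, -0.0001, -0.0071]), np.float64(0.11))
(array([-0.0429, -0.0001, -0.0074]), np.float64(0.11))
(array([-0.0492, -0.0001, -0.0075]), np.float64(0.11))
(array([-0.0554, -0.0001, -0.0073]), np.float64(0.11))
(array([-0.0616, -0.0001, -0.0069]), np.float64(0.11))
```

View pics/s3.png

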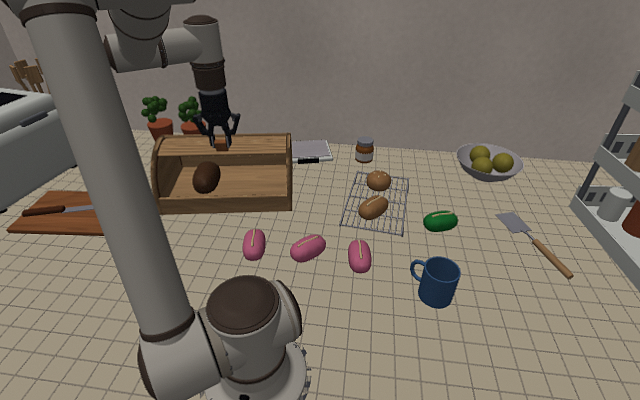

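>>> send_rows(
  translation=[
    [-0.006,0,-0.0018],
    [-0.012,0,-0.0033],
    [-0.0181,0,-0.0047],
    [-0.0243,0,-0.0057],
    [-0.0305,0,-0.0065],
    [-0.0367,0,-0.0071],
    [-0.0429,0,-0.0074],
    [-0.0492,0,-0.0075],
    [-0.0554,0,-0.0073],
    [-0.0605,0,-0.007],
  ],
  yaw=[0,0,0,0,0,0,0,0,0,0],
  fingers=[255,255,255,255,255,255,255,255,255,255],
)

```text
clock: 6.25
position: [634.9, 261.6, 192.3]
ee_rot: [-0.095, 0.995, -0.001, -0.001]
contact_force: [-6.0, 3.4, -5.4]
gripper_width: 34.4
```

```bash
python3 -c "
from arc import *
arc(1.73,5)"
```

```text
r 156.8 a0 1.6508 q 1.442 y 0.21525605499447087 [-6.   3.4 -5.4] [0.8  2.31 0.05] 34.354614649590644
(array([-0.0025, -0.    ,  0.0002]), np.float64(0.13))
(array([-0.0049, -0.    ,  0.0005]), np.float64(0.13))
(array([-0.0074, -0.    ,  0.0008]), np.float64(0.13))
(array([-0.0099, -0.    ,  0.0011]), np.float64(0.13))
(array([-0.0123, -0.    ,  0.0015]), np.float64(0.13))
```

>>> send_rows(
  translation=[
    [-0.0025,0,0.0002],
    [-0.005,0,0.0005],
    [-0.0075,0,0.0008],
    [-0.0095,0,0.001],
    [-0.0105,0,0.001],
    [-0.0105,0,0.001],
  ],
  yaw=[0,0,0,0,0,0],
  fingers=[255,255,255,255,255,255],
)

```text
clock: 6.85
position: [644.4, 263.4, 191.4]
ee_rot: [-0.096, 0.995, -0.002, -0.002]
contact_force: [-5.3, 2.8, -6.6]
gripper_width: 34.5
```

```bash
python3 -c "
from arc import *
arc(1.73,2)"
```

```text
r 157.0 a0 1.7127 q 1.504 y 0.1985702927402686 [-5.3  2.8 -6.6] [0.79 2.1  0.13] 34.54513534388037
(array([-0.0013, -0.    ,  0.0002]), np.float64(0.17))
(array([-0.0027, -0.    ,  0.0004]), np.float64(0.17))
```

>>> send_rows(
  translation=[
    [-0.002,0,0.0003],
    [-0.004,0,0.0006],
    [-0.006,0,0.001],
    [-0.006,0,0.001],
  ],
  yaw=[0,0,0,0],
  fingers=[255,255,255,255],
)

```text
clock: 7.25
position: [649.8, 264.4, 190.6]
ee_rot: [-0.095, 0.995, -0.002, -0.003]
contact_force: [-4.9, 2.9, -5.7]
gripper_width: 34.8
```

```bash
python3 - <<'E'
from go import *
s=read_state();w=get_image("wrist")
draw(w,cam("wrist",s),1.5);cv2.imwrite("pics/w4.png",w)
a=get_image("side");b=get_image("top")
cv2.imwrite("pics/s4r.png",a);cv2.imwrite("pics/t4r.png",b)
draw(a,cam("side"),1.5);draw(b,cam("top"),1.5)
A=cv2.resize(a[90:220,140:300],(640,520),interpolation=cv2.INTER_CUBIC)
cv2.imwrite("pics/s4.png",A)
cv2.imwrite("pics/t4.png",cv2.resize(b[80:250,60:290],(780,576),interpolation=cv2.INTER_CUBIC))
E
```

```text
(no output)
```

View pics/w4.png

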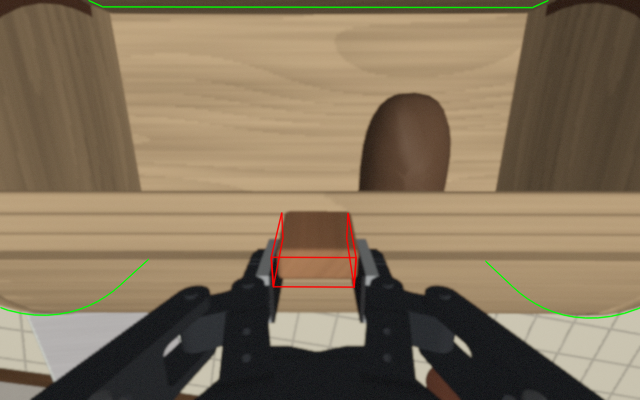

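View pics/s4.png

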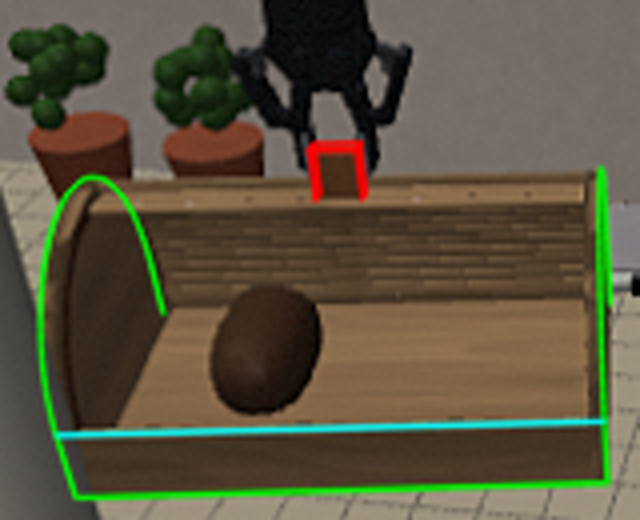

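View pics/t4.png

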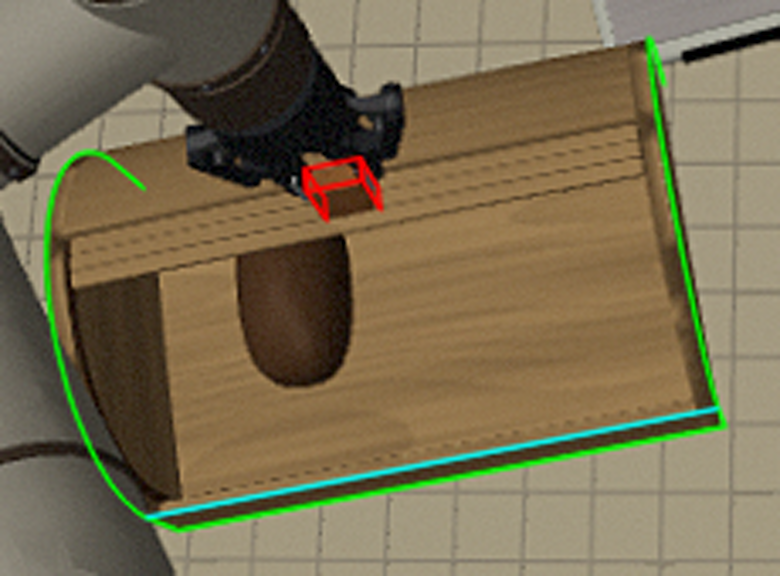

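>>> send_rows(
  translation=[
    [-0.002,0,0.0003],
    [-0.004,0,0.0007],
    [-0.006,0,0.0011],
    [-0.006,0,0.0011],
  ],
  yaw=[0,0,0,0],
  fingers=[255,255,255,255],
)

```text
clock: 7.8
position: [651.2, 264.6, 190.2]
ee_rot: [-0.096, 0.995, -0.003, -0.008]
contact_force: [-17.3, 0.6, 0.3]
gripper_width: 34.7
```

```bash
python3 - <<'E'
from go import *
s=read_state();w=get_image("wrist")
print(w2b(s["position"]),s["contact_force"],s["wrist_torque"])
draw(w,cam("wrist",s),1.5);cv2.imwrite("pics/w5.png",w)
E
```

```text
[[2.91551186e+01 1.54651377e-01 1.90227161e+02]] [-17.31224031   0.5534641    0.31004428] [0.69468701 5.0302328  0.03294576]
```

View pics/w5.png

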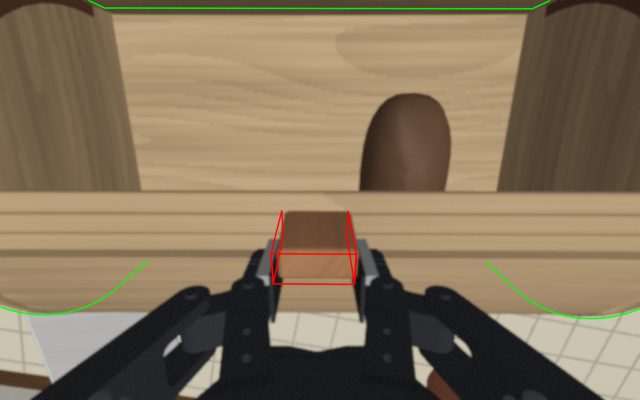

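>>> send_rows(
  translation=[
    [0.002,0,0],
    [0.002,0,0],
    [0.002,0,0],
    [0.002,0,0],
    [0.002,0,-0.01],
    [0.002,0,-0.03],
    [0.002,0,-0.055],
  ],
  yaw=[0,0,0,0,0,0,0],
  fingers=[180,80,0,0,0,0,0],
)

```text
clock: 8.55
position: [650.4, 264.3, 246.3]
ee_rot: [-0.096, 0.995, -0.004, -0.008]
contact_force: [0.6, 1.4, -0.3]
gripper_width: 85.3
```

```bash
python3 - <<'E'
from go import *
s=read_state();print(s["contact_force"],s["joints"])
T=cam("top");im=cv2.imread("pics/t4r.png")
# halfloaf outline in t4 crop (x/3.391+60,y/3.388+80)
f=lambda a:np.array(a)/3.39+[60,80]
for p in ([237,262],[352,262],[300,387],[240,320],[352,320]):
    print(p,[w2b(atz(T,f([p]),z))[0].round(0) for z in (12,40,60)])
print(go([516.4,-216.8,130],-218.7))
E
```

```text
[ 0.60794991  1.42326371 -0.3159868 ] [ 6.15044856e-01  5.20501543e-01  2.65180102e-01 -1.27740481e-03
 -1.33320586e+00 -1.99409179e+00]
[237, 262] [array([ 54., 132.,  12.]), array([ 44., 123.,  40.]), array([ 36., 117.,  60.])]
[352, 262] [array([36., 45., 12.]), array([26., 38., 40.]), array([19., 33., 60.])]
[300, 387] [array([-51.,  95.,  12.]), array([-59.,  87.,  40.]), array([-65.,  81.,  60.])]
[240, 320] [array([  9., 135.,  12.]), array([ -1., 126.,  40.]), array([ -7., 119.,  60.])]
[352, 320] [array([-8., 50., 12.]), array([-17.,  43.,  40.]), array([-24.,  38.,  60.])]
(array([ 0.2211, -0.4461,  0.1228]), np.float64(49.67), np.float64(-169.03))
```

>>> send_rows(
  translation=[
    [0.015,-0.03,0],
    [0.033,-0.066,0],
    [0.053,-0.107,0],
    [0.073,-0.148,0],
    [0.093,-0.189,0],
    [0.113,-0.23,0.01],
    [0.134,-0.271,0.025],
    [0.154,-0.312,0.045],
    [0.174,-0.353,0.065],
    [0.194,-0.394,0.085],
    [0.211,-0.425,0.105],
    [0.221,-0.446,0.12],
  ],
  yaw=[4,8,12,16,20,24,28,32,36,40,45,49.7],
  fingers=[0,0,0,0,0,0,0,0,0,0,0,0],
)

```text
clock: 9.75
position: [516.0, -219.4, 133.2]
ee_rot: [0.334, 0.942, -0.007, -0.005]
contact_force: [0.6, -0.2, 0.4]
gripper_width: 85.6
```

```bash
python3 - <<'E'
from go import *
s=read_state();w=get_image("wrist");c=cam("wrist",s)
print(s["clock"],s["position"],s["ee_rot"])
cv2.imwrite("pics/w6r.png",w)
a=np.radians(-38.7)
L=[[516.4+r*np.cos(a),-216.8+r*np.sin(a),52] for r in (-52,52)]+[[516.4+r*np.sin(a),-216.8-r*np.cos(a),52] for r in (-30,30)]
for p in proj(c,L): cv2.drawMarker(w,tuple(int(x) for x in p),(0,255,0),0,12)
cv2.imwrite("pics/w6.png",w)
cv2.imwrite("pics/t6.png",get_image("top"))
E
```

```text
9.75 [ 516.0086864  -219.36287577  133.18030234] [ 0.33409867  0.94249858 -0.0071215  -0.00487751]
```

View pics/w6.png

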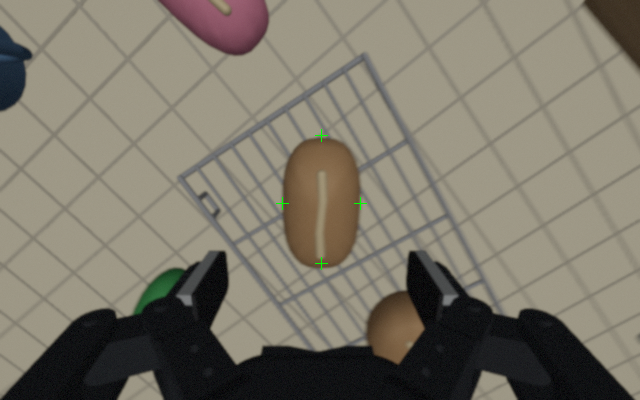

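View pics/t6.png

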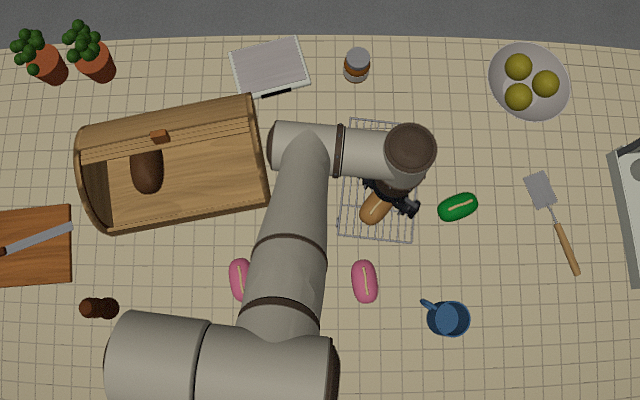

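```bash
python3 - <<'E'
from go import *
print(go([517.4,-217.9,30],-218.7))
E
```

```text
(array([-0.0018,  0.0045,  0.1017]), np.float64(359.68), np.float64(140.98))
```

>>> send_rows(
  translation=[
    [-0.001,0.002,0.025],
    [-0.001,0.004,0.05],
    [-0.002,0.0045,0.075],
    [-0.002,0.0045,0.092],
    [-0.002,0.0045,0.101],
    [-0.002,0.0045,0.1015],
  ],
  yaw=[0,0,0,0,0,0],
  fingers=[0,0,0,0,0,0],
)

```text
clock: 10.45
position: [518.2, -217.7, 30.3]
ee_rot: [0.333, 0.943, -0.008, -0.007]
contact_force: [-0.0, -1.1, 1.4]
gripper_width: 85.5
```

```bash
python3 - <<'E'
from go import *
s=read_state();w=get_image("wrist")
print(s["position"],s["contact_force"]); print(go([517.4,-217.9,30],-218.7,s))
cv2.imwrite("pics/w7.png",w)
E
```

```text
[ 518.19102719 -217.74650725   30.25969355] [-0.03073161 -1.05680229  1.43939132]
(array([ 0.0005, -0.0006,  0.0003]), np.float64(359.76), np.float64(141.06))
```

View pics/w7.png

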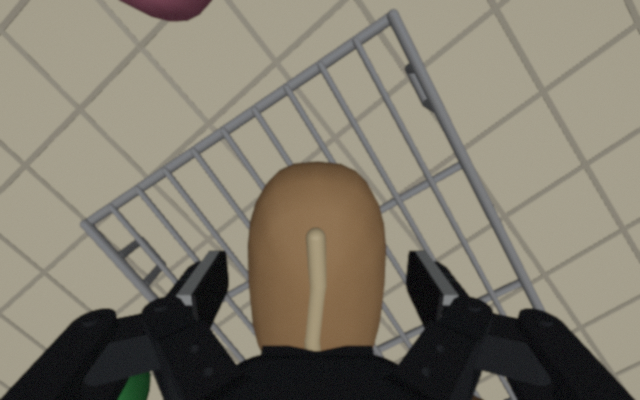

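Roll centred between the jaws (its sides at columns 248 and 385, the pads at 226 and 408). Closing on it.

>>> send_rows(
  translation=[
    [0,0,0],
    [0,0,0],
    [0,0,0],
    [0,0,0],
    [0,0,0],
    [0,0,0],
    [0,0,-0.005],
    [0,0,-0.012],
    [0,0,-0.02],
  ],
  yaw=[0,0,0,0,0,0,0,0,0],
  fingers=[50,100,160,255,255,255,255,255,255],
)

```text
clock: 11.4
position: [518.8, -217.7, 51.5]
ee_rot: [0.333, 0.943, -0.007, -0.006]
contact_force: [-0.8, -0.1, -1.0]
gripper_width: 56.7
```

```bash
python3 - <<'E'
from go import *
s=read_state();w=get_image("wrist");print(s["position"],s["contact_force"],s["gripper_width"],s["joints"])
cv2.imwrite("pics/w8.png",w)
i=get_image("side");cv2.imwrite("pics/s8.png",cv2.resize(i[110:260,320:480],(640,600)))
t=b2w([-57,-75,0])[0];print(t,go([t[0],t[1],230],-169.2,s), go([t[0],t[1],150],-169.2,s))
E
```

```text
[ 518.77609467 -217.69721346   51.50243308] [-0.84858747 -0.13867717 -1.04149514] 56.74158550813761 [-0.10299812  0.47867652 -0.36338731  0.01699295 -0.74458987 -2.16011222]
[580.70578137 174.62657738   0.        ] (array([ 0.1997,  0.3408, -0.1834]), np.float64(310.25), np.float64(141.05)) (array([ 0.1991,  0.3422, -0.1034]), np.float64(310.25), np.float64(141.05))
```

View pics/w8.png

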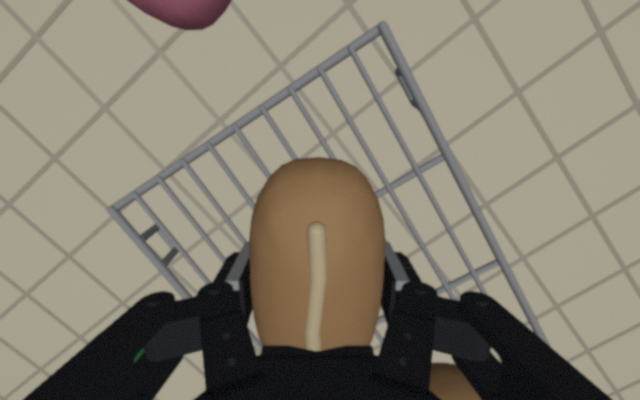

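View pics/s8.png

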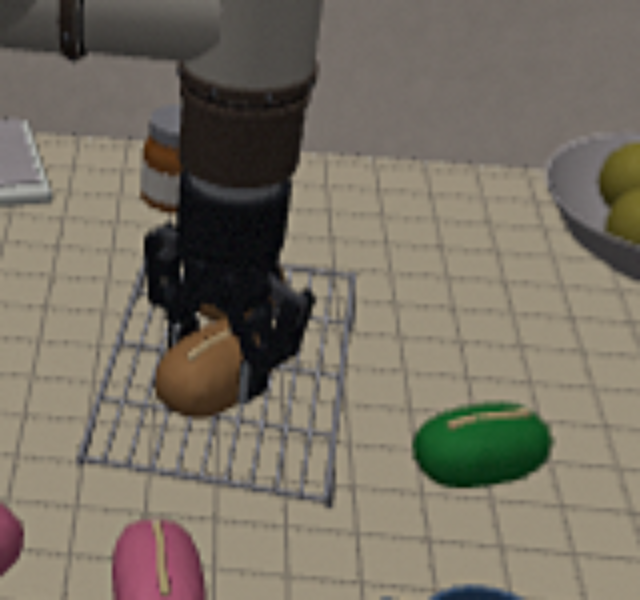

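>>> send_rows(
  translation=[
    [0,0,-0.025],
    [0.004,0.007,-0.06],
    [0.018,0.03,-0.1],
    [0.037,0.063,-0.135],
    [0.057,0.097,-0.16],
    [0.077,0.131,-0.175],
    [0.097,0.165,-0.183],
    [0.117,0.2,-0.183],
    [0.137,0.234,-0.183],
    [0.157,0.268,-0.183],
    [0.177,0.302,-0.183],
    [0.192,0.328,-0.183],
  ],
  yaw=[-1,-4,-8,-12,-16,-20,-24,-28,-32,-37,-42,-46],
  fingers=[255,255,255,255,255,255,255,255,255,255,255,255],
)

```text
clock: 12.7
position: [578.9, 162.0, 230.4]
ee_rot: [-0.064, 0.998, -0.005, -0.007]
contact_force: [0.3, -1.0, 0.1]
gripper_width: 56.4
```

```bash
python3 - <<'E'
from go import *
s=read_state();print(s["position"],s["ee_rot"],s["contact_force"],s["gripper_width"])
t=b2w([-57,-75,0])[0];print(go([t[0],t[1],215],-169.2,s))
E
```

```text
[578.90555455 161.99158616 230.43620261] [-0.06387428  0.99791968 -0.00472305 -0.00735458] [ 0.26546733 -0.99003788  0.1116934 ] 56.42321092797039
(array([-0.0036,  0.0124,  0.0153]), np.float64(-3.48), np.float64(-172.68))
```

>>> send_rows(
  translation=[
    [-0.001,0.004,0.003],
    [-0.003,0.009,0.008],
    [-0.0036,0.0124,0.013],
    [-0.0036,0.0124,0.015],
    [-0.0036,0.0124,0.015],
  ],
  yaw=[-1,-2,-3.5,-3.5,-3.5],
  fingers=[255,255,255,255,255],
)

```text
clock: 13.2
position: [580.3, 173.5, 214.8]
ee_rot: [-0.094, 0.996, -0.005, -0.008]
contact_force: [0.4, 0.3, -0.7]
gripper_width: 56.6
```

```bash
python3 - <<'E'
from go import *
s=read_state();w=get_image("wrist");print(s["position"],w2b(s["position"]),s["ee_rot"],s["contact_force"],s["gripper_width"])
t=b2w([-57,-75,0])[0];print(go([t[0],t[1],18],-169.2,s))
draw(w,cam("wrist",s),1.47);cv2.imwrite("pics/w9.png",w)
i=get_image("side");cv2.imwrite("pics/s9.png",cv2.resize(i[60:240,130:330],(667,600)))
E
```

```text
[580.34777098 173.5356258  214.76392213] [[-57.55659964 -76.00426272 214.76392213]] [-0.093608    0.9955646  -0.00475963 -0.00812444] [ 0.41399195  0.29138264 -0.67138149] 56.60478073490337
(array([-0.0039,  0.0026,  0.1967]), np.float64(-0.06), np.float64(-169.26))
```

View pics/w9.png

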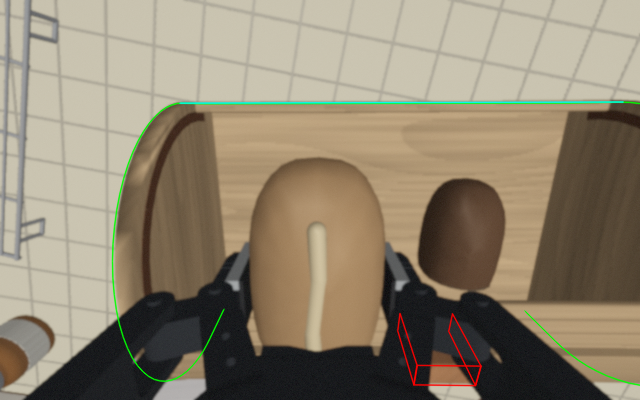

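View pics/s9.png

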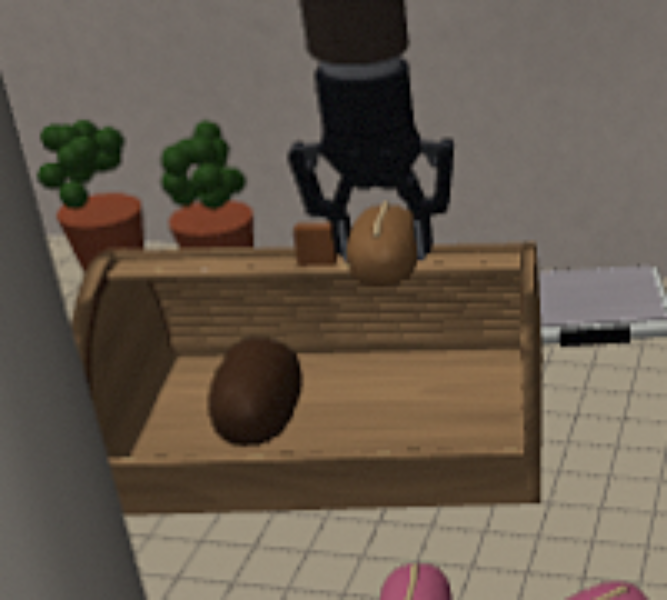

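>>> send_rows(
  translation=[
    [0.001,0,0.01],
    [0.001,0.001,0.03],
    [0.001,0.001,0.05],
    [0.001,0.001,0.07],
    [0.001,0.002,0.09],
    [0.001,0.002,0.11],
    [0.001,0.002,0.13],
    [0.001,0.002,0.145],
    [0.001,0.003,0.16],
    [0.001,0.003,0.17],
    [0.001,0.003,0.17],
  ],
  yaw=[0,0,0,0,0,0,0,0,0,0,0],
  fingers=[255,255,255,255,255,255,255,255,255,255,255],
)

```text
clock: 14.4
position: [575.7, 174.0, 43.8]
ee_rot: [-0.093, 0.996, -0.005, -0.009]
contact_force: [0.1, -0.7, -1.2]
gripper_width: 56.5
```

```bash
python3 - <<'E'
from go import *
s=read_state();w=get_image("wrist");print(s["position"],w2b(s["position"]),s["ee_rot"],s["contact_force"],s["gripper_width"])
t=b2w([-62,-75,0])[0];print(go([t[0],t[1],13],-169.2,s))
cv2.imwrite("pics/w10.png",w)
i=get_image("side");cv2.imwrite("pics/s10.png",cv2.resize(i[60:240,130:330],(667,600)))
E
```

```text
[575.74616389 173.98429494  43.76306724] [[-61.99196957 -74.69904801  43.76306724]] [-0.09337031  0.99557694 -0.00517072 -0.00904409] [ 0.10518996 -0.68214643 -1.21287335] 56.450064717418314
(array([-0.0006, -0.    ,  0.0308]), np.float64(-0.09), np.float64(-169.29))
```

View pics/w10.png

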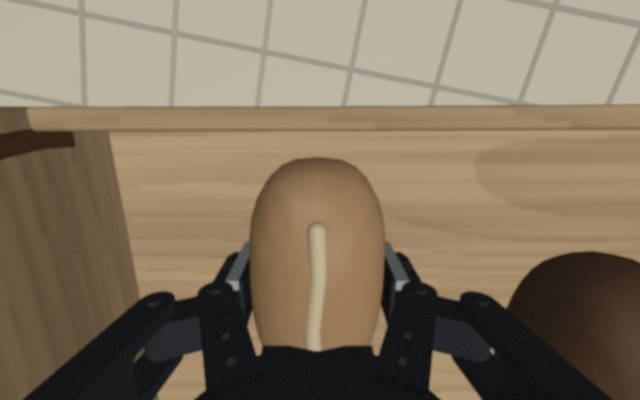

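View pics/s10.png

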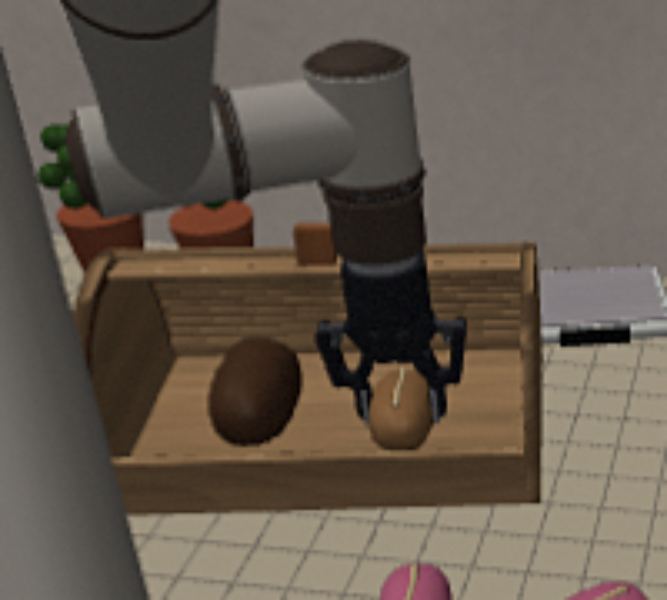

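>>> send_rows(
  translation=[
    [-0.0003,0,0.006],
    [-0.0006,0,0.013],
    [-0.0006,0,0.02],
    [-0.0006,0,0.025],
    [-0.0006,0,0.028],
    [-0.0006,0,0.03],
    [-0.0006,0,0.03],
  ],
  yaw=[0,0,0,0,0,0,0],
  fingers=[255,255,255,255,255,255,255],
)

```text
clock: 15.2
position: [577.2, 174.5, 15.4]
ee_rot: [-0.094, 0.996, -0.005, -0.007]
contact_force: [0.1, 0.1, -0.6]
gripper_width: 56.5
```

>>> send_rows(
  translation=[
    [0,0,0.001],
    [0,0,0.002],
    [0,0,0.003],
    [0,0,0.003],
  ],
  yaw=[0,0,0,0],
  fingers=[255,255,255,255],
)

```text
clock: 15.6
position: [577.2, 174.5, 13.2]
ee_rot: [-0.094, 0.996, -0.005, -0.007]
contact_force: [-2.0, 0.1, 4.1]
gripper_width: 56.4
```

>>> send_rows(
  translation=[
    [0,0,0.001],
    [0,0,0.0015],
    [0,0,0.0015],
  ],
  yaw=[0,0,0],
  fingers=[255,255,255],
)

```text
clock: 15.9
position: [577.2, 174.5, 13.1]
ee_rot: [-0.094, 0.996, -0.005, -0.007]
contact_force: [-4.0, -0.2, 7.6]
gripper_width: 56.6
```

>>> send_rows(
  translation=[
    [0,0,0],
    [0,0,0],
    [0,0,0],
    [0,0,0],
    [0,0,0],
    [0,0,0],
    [0,0,-0.005],
    [0,0,-0.02],
    [0,0,-0.045],
    [0,0,-0.075],
    [0,0,-0.11],
    [0,0,-0.15],
  ],
  yaw=[0,0,0,0,0,0,0,0,0,0,0,0],
  fingers=[90,80,60,30,0,0,0,0,0,0,0,0],
)

```text
clock: 17.1
position: [578.5, 175.8, 164.1]
ee_rot: [-0.094, 0.996, -0.005, -0.008]
contact_force: [0.9, 1.1, -0.5]
gripper_width: 85.2
```

>>> send_rows(
  translation=[
    [0,0,-0.03],
    [0,0,-0.06],
    [0,0,-0.085],
    [0,0,-0.085],
  ],
  yaw=[0,0,0,0],
  fingers=[0,0,0,0],
)

```text
clock: 17.5
position: [581.6, 177.5, 254.3]
ee_rot: [-0.094, 0.996, -0.004, -0.003]
contact_force: [-1.0, -0.8, 0.6]
gripper_width: 85.6
```

```bash
python3 - <<'E'
from go import *
s=read_state();w=get_image("wrist");print(s["clock"],s["position"],w2b(s["position"]),s["ee_rot"],s["contact_force"],s["gripper_width"])
cv2.imwrite("pics/w11r.png",w)
c=cam("wrist",s)
P=b2w([[-62-52,-75,32],[-62+52,-75,32],[-62,-105,32],[-62,-45,32]])
for p in proj(c,P): cv2.drawMarker(w,tuple(int(x) for x in p),(0,255,0),0,12)
cv2.imwrite("pics/w11.png",w)
i=get_image("side");cv2.imwrite("pics/s11.png",cv2.resize(i[60:240,130:330],(667,600)))
# release of grip pose: TCP was bin (29-2,0,190)
print(go([*b2w([27.5,0,0])[0,:2],250],-169.2,s))
E
```

```text
17.5 [581.64782641 177.47525361 254.2550839 ] [[-55.53953016 -72.37903968 254.2550839 ]] [-0.09431913  0.99552979 -0.00362813 -0.00334153] [-1.04364429 -0.82476127  0.57081431] 85.58846169588008
(array([-0.0831,  0.0724,  0.0032]), np.float64(0.02), np.float64(-169.18))
```

View pics/w11.png

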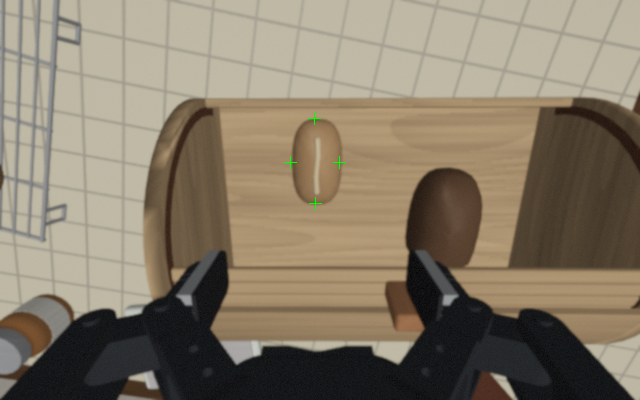

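View pics/s11.png

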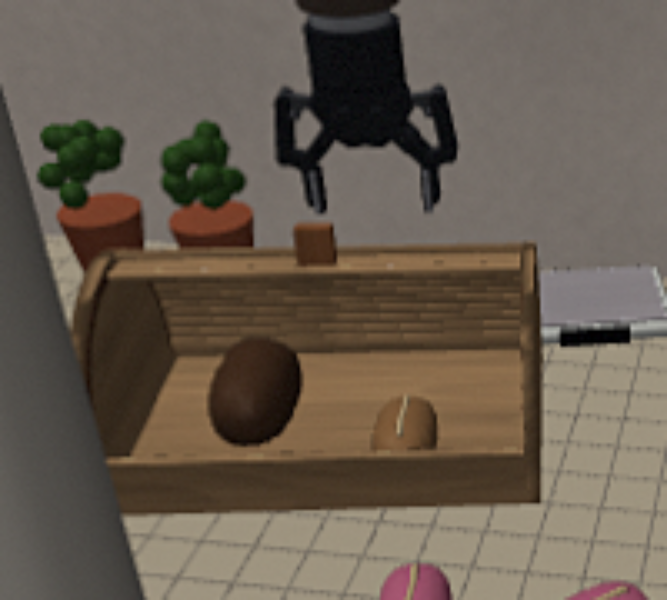

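```bash
python3 - <<'E'
from go import *
print(go([*b2w([22,0,0])[0,:2],250],-169.2))
E
```

```text
(array([-0.0796,  0.0726, -0.0021]), np.float64(-0.02), np.float64(-169.22))
```

>>> send_rows(
  translation=[
    [-0.02,0.018,0],
    [-0.045,0.042,0],
    [-0.065,0.06,0.002],
    [-0.0776,0.0724,0.003],
    [-0.0776,0.0724,0.003],
  ],
  yaw=[0,0,0,0,0],
  fingers=[0,0,0,0,0],
)

```text
clock: 18.1
position: [642.1, 263.8, 241.3]
ee_rot: [-0.095, 0.995, -0.005, -0.01]
contact_force: [-0.7, -0.8, 0.2]
gripper_width: 85.6
```

```bash
python3 - <<'E'
from go import *
s=read_state();w=get_image("wrist");print(s["clock"],w2b(s["position"]),s["ee_rot"],s["contact_force"],s["gripper_width"])
draw(w,cam("wrist",s),1.5);cv2.imwrite("pics/w12.png",w)
print(go([*b2w([22,0,0])[0,:2],190],-169.2,s))
E
```

```text
18.1 [[ 20.05393243   1.04568656 241.28133842]] [-0.09453653  0.99545968 -0.00547225 -0.00963942] [-0.70006308 -0.8357492   0.21145935] 85.5508468567687
(array([-0.003 , -0.0006,  0.0512]), np.float64(0.04), np.float64(-169.16))
```

View pics/w12.png

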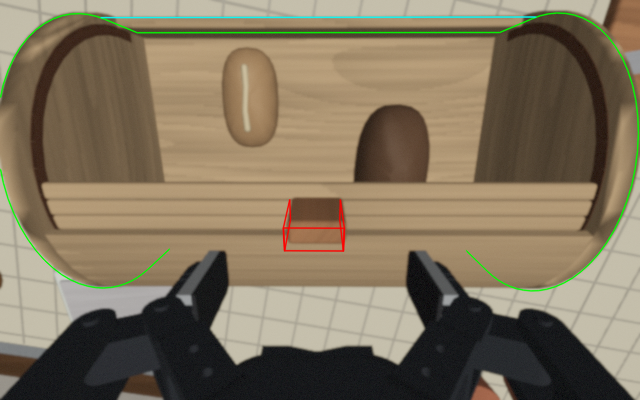

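>>> send_rows(
  translation=[
    [0,-0.0005,0.015],
    [0,-0.0005,0.032],
    [0,-0.0005,0.045],
    [0,-0.0005,0.051],
    [0,-0.0005,0.051],
    [0,-0.0005,0.051],
    [0,-0.0005,0.051],
    [0,-0.0005,0.051],
    [0,-0.0005,0.051],
    [0,-0.0005,0.051],
  ],
  yaw=[0,0,0,0,0,0,0,0,0,0],
  fingers=[0,0,0,0,80,140,200,255,255,255],
)

```text
clock: 19.15
position: [641.5, 262.8, 192.5]
ee_rot: [-0.094, 0.995, -0.004, -0.008]
contact_force: [0.1, 3.9, 4.2]
gripper_width: 34.9
```

```bash
python3 -c "
from arc import *
cv2.imwrite('pics/w13.png',get_image('wrist'))
arc(1.15,12)"
```

```text
r 157.7 a0 1.6933 q 1.484 y 0.1504424587567783 [0.2 3.2 4.3] [ 1.41  0.19 -0.02] 34.478875372232004
(array([ 0.0071, -0.    , -0.0006]), np.float64(0.04))
(array([ 0.0142, -0.    , -0.0009]), np.float64(0.04))
(array([ 0.0214, -0.    , -0.0008]), np.float64(0.04))
(array([ 0.0285,  0.    , -0.0004]), np.float64(0.04))
(array([0.0356, 0.    , 0.0003]), np.float64(0.04))
(array([0.0427, 0.    , 0.0013]), np.float64(0.04))
(array([0.0497, 0.    , 0.0026]), np.float64(0.04))
(array([0.0566, 0.    , 0.0043]), np.float64(0.04))
(array([0.0635, 0.0001, 0.0062]), np.float64(0.04))
(array([0.0703, 0.0001, 0.0085]), np.float64(0.04))
(array([0.0769, 0.0001, 0.0111]), np.float64(0.04))
(array([0.0834, 0.0001, 0.014 ]), np.float64(0.04))
```

View pics/w13.png

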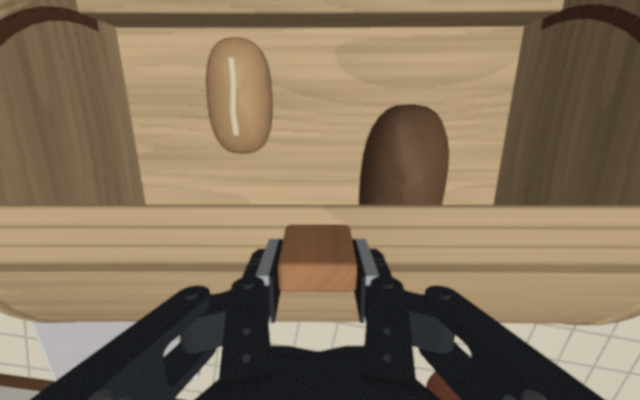

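>>> send_rows(
  translation=[
    [0.005,0,-0.0006],
    [0.0125,0,-0.0009],
    [0.0205,0,-0.0008],
    [0.0285,0,-0.0004],
    [0.0356,0,0.0003],
    [0.0427,0,0.0013],
    [0.0497,0,0.0026],
    [0.0566,0,0.0043],
    [0.0635,0,0.0062],
    [0.0703,0,0.0085],
    [0.0769,0,0.0111],
    [0.0834,0,0.014],
  ],
  yaw=[0,0,0,0,0,0,0,0,0,0,0,0],
  fingers=[255,255,255,255,255,255,255,255,255,255,255,255],
)

```text
clock: 20.4
position: [562.9, 247.7, 182.9]
ee_rot: [-0.095, 0.995, -0.003, -0.003]
contact_force: [5.8, 1.7, 5.6]
gripper_width: 34.8
```

```bash
python3 -c "
from arc import *
arc(0.65,12,r=157)"
```

```text
r 159.0 a0 1.1788 q 0.97 y 0.10576407090115225 [5.8 1.7 5.6] [ 0.53 -2.3  -0.08] 34.83746953052718
(array([0.0056, 0.    , 0.0046]), np.float64(0.09))
(array([0.0117, 0.0001, 0.0077]), np.float64(0.09))
(array([0.0178, 0.0001, 0.0111]), np.float64(0.09))
(array([0.0237, 0.0001, 0.0147]), np.float64(0.09))
(array([0.0294, 0.0001, 0.0186]), np.float64(0.09))
(array([0.035 , 0.0002, 0.0227]), np.float64(0.09))
(array([0.0403, 0.0002, 0.0271]), np.float64(0.09))
(array([0.0455, 0.0002, 0.0317]), np.float64(0.09))
(array([0.0504, 0.0003, 0.0365]), np.float64(0.09))
(array([0.0552, 0.0003, 0.0416]), np.float64(0.09))
(array([0.0597, 0.0003, 0.0468]), np.float64(0.09))
(array([0.064 , 0.0004, 0.0522]), np.float64(0.09))
```

>>> send_rows(
  translation=[
    [0.0056,0,0.0042],
    [0.0117,0,0.0075],
    [0.0178,0,0.011],
    [0.0237,0,0.0147],
    [0.0294,0,0.0186],
    [0.035,0,0.0227],
    [0.0403,0,0.0271],
    [0.0455,0,0.0317],
    [0.0504,0,0.0365],
    [0.0552,0,0.0416],
    [0.0597,0,0.0468],
    [0.064,0,0.0522],
  ],
  yaw=[0,0,0,0,0,0,0,0,0,0,0,0],
  fingers=[255,255,255,255,255,255,255,255,255,255,255,255],
)

```text
clock: 21.6
position: [500.1, 235.5, 133.8]
ee_rot: [-0.096, 0.995, -0.003, -0.001]
contact_force: [-7.8, 2.0, 14.0]
gripper_width: 34.9
```

```bash
python3 -c "
from arc import *
cv2.imwrite('pics/w14.png',get_image('wrist'));i=get_image('side');cv2.imwrite('pics/s14.png',cv2.resize(i[60:240,130:330],(667,600)))
arc(0.32,10,r=157)"
```

```text
r 158.5 a0 0.6554 q 0.446 y -0.0689465296669809 [-5.7  2.8  8.3] [1.04 1.1  0.02] 34.789140442583516
(array([0.0019, 0.    , 0.0052]), np.float64(0.15))
(array([0.0049, 0.0001, 0.0095]), np.float64(0.15))
(array([0.0077, 0.0001, 0.014 ]), np.float64(0.15))
(array([0.0104, 0.0001, 0.0185]), np.float64(0.15))
(array([0.0129, 0.0002, 0.0231]), np.float64(0.15))
(array([0.0153, 0.0002, 0.0278]), np.float64(0.15))
(array([0.0175, 0.0002, 0.0326]), np.float64(0.15))
(array([0.0195, 0.0002, 0.0375]), np.float64(0.15))
(array([0.0214, 0.0003, 0.0424]), np.float64(0.15))
(array([0.0231, 0.0003, 0.0473]), np.float64(0.15))
```

View pics/s14.png

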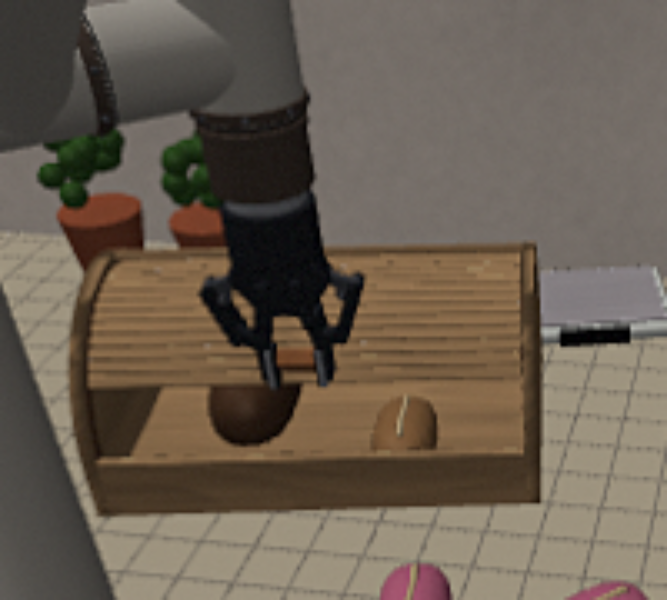

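View pics/w14.png

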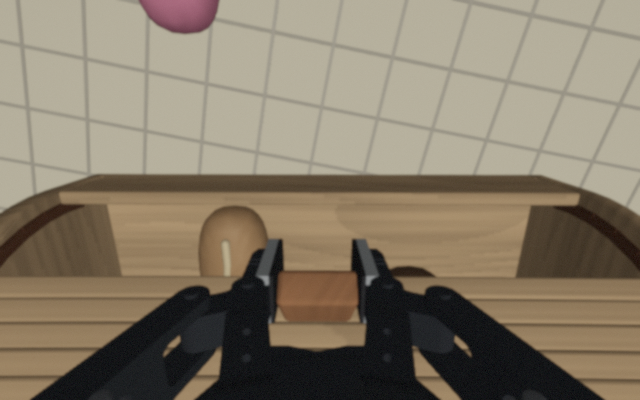

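>>> send_rows(
  translation=[
    [0.002,0,0.004],
    [0.0053,0,0.009],
    [0.0082,0,0.0138],
    [0.011,0,0.0185],
    [0.0135,0,0.0231],
    [0.0158,0,0.0278],
    [0.018,0,0.0326],
    [0.02,0,0.0375],
    [0.0219,0,0.0424],
    [0.0236,0,0.0473],
  ],
  yaw=[0,0,0,0,0,0,0,0,0,0],
  fingers=[255,255,255,255,255,255,255,255,255,255],
)

```text
clock: 22.7
position: [475.3, 230.7, 86.6]
ee_rot: [-0.096, 0.995, -0.003, -0.002]
contact_force: [-6.3, 3.8, 9.5]
gripper_width: 34.8
```

```bash
python3 -c "
from arc import *
cv2.imwrite('pics/w15.png',get_image('wrist'));i=get_image('side');cv2.imwrite('pics/s15.png',cv2.resize(i[60:240,130:330],(667,600)))
arc(0.18,10)"
```

```text
r 158.4 a0 0.3198 q 0.111 y -0.1244470907277595 [-4.9  4.   3.5] [ 1.07  0.62 -0.12] 34.88982396039472
(array([0.0007, 0.    , 0.0021]), np.float64(0.16))
(array([0.0013, 0.    , 0.0042]), np.float64(0.16))
(array([0.0019, 0.    , 0.0064]), np.float64(0.16))
(array([0.0025, 0.    , 0.0085]), np.float64(0.16))
(array([0.0031, 0.0001, 0.0106]), np.float64(0.16))
(array([0.0036, 0.0001, 0.0128]), np.float64(0.16))
(array([0.0041, 0.0001, 0.0149]), np.float64(0.16))
(array([0.0045, 0.0001, 0.0171]), np.float64(0.16))
(array([0.005 , 0.0001, 0.0193]), np.float64(0.16))
(array([0.0054, 0.0001, 0.0215]), np.float64(0.16))
```

View pics/w15.png

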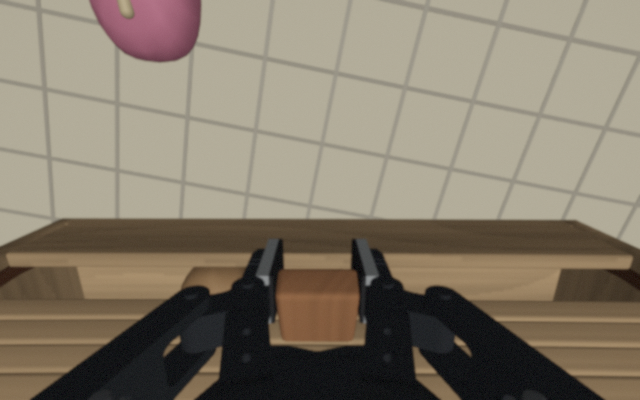

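View pics/s15.png

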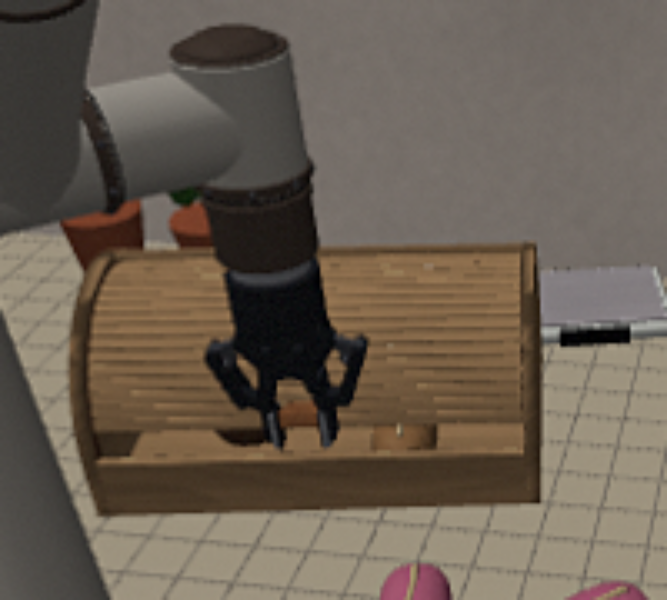

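>>> send_rows(
  translation=[
    [0.0006,0,0.0021],
    [0.0012,0,0.0042],
    [0.0018,0,0.0064],
    [0.0023,0,0.0085],
    [0.0028,0,0.0106],
    [0.0032,0,0.0128],
    [0.0032,0,0.0128],
  ],
  yaw=[0,0,0,0,0,0,0],
  fingers=[255,255,255,255,255,255,255],
)

```text
clock: 23.5
position: [471.6, 230.0, 73.7]
ee_rot: [-0.096, 0.995, -0.003, -0.002]
contact_force: [-3.4, 3.1, 5.1]
gripper_width: 34.8
```

```bash
python3 -c "
from arc import *
cv2.imwrite('pics/w16.png',get_image('wrist'));i=get_image('side');cv2.imwrite('pics/s16.png',cv2.resize(i[150:220,140:300],(800,350),interpolation=2))
arc(0.15,8)"
```

```text
r 158.3 a0 0.2405 q 0.031 y -0.10682444801581781 [-3.7  2.5  4.9] [ 0.79  0.38 -0.15] 35.099174822277575
(array([0.0004, 0.    , 0.0017]), np.float64(0.18))
(array([0.0008, 0.    , 0.0035]), np.float64(0.18))
(array([0.0012, 0.    , 0.0052]), np.float64(0.18))
(array([0.0015, 0.    , 0.007 ]), np.float64(0.18))
(array([0.0018, 0.    , 0.0088]), np.float64(0.18))
(array([0.0022, 0.0001, 0.0105]), np.float64(0.18))
(array([0.0024, 0.0001, 0.0123]), np.float64(0.18))
(array([0.0027, 0.0001, 0.0141]), np.float64(0.18))
```

View pics/w16.png

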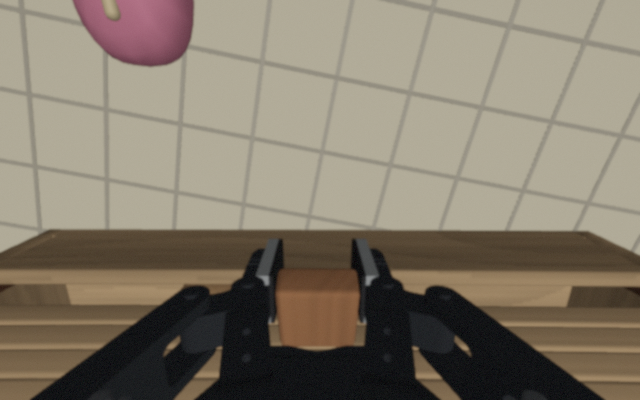

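View pics/s16.png

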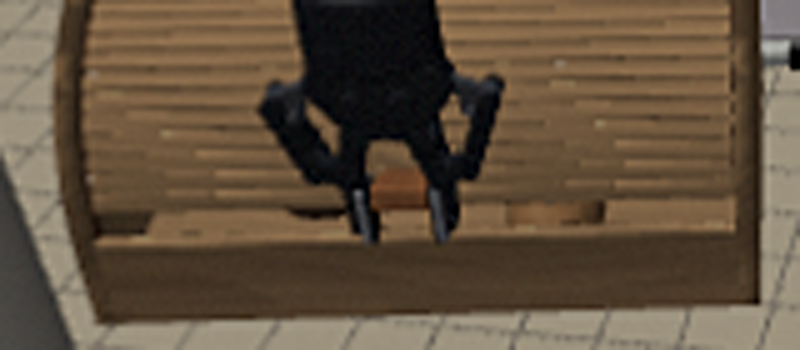

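>>> send_rows(
  translation=[
    [0.0003,0,0.0015],
    [0.0006,0,0.003],
    [0.0009,0,0.0045],
    [0.0012,0,0.006],
    [0.0014,0,0.0075],
    [0.0016,0,0.009],
    [0.0016,0,0.009],
  ],
  yaw=[0,0,0,0,0,0,0],
  fingers=[255,255,255,255,255,255,255],
)

```text
clock: 24.3
position: [469.8, 229.7, 65.4]
ee_rot: [-0.096, 0.995, -0.003, -0.001]
contact_force: [-3.4, 2.0, 5.2]
gripper_width: 35.2
```

```bash
python3 -c "
from arc import *
cv2.imwrite('pics/w17.png',get_image('wrist'));i=get_image('side');cv2.imwrite('pics/s17.png',cv2.resize(i[150:220,140:300],(800,350),interpolation=2))
arc(0.10,8)"
```

```text
r 158.3 a0 0.1866 q -0.022 y -0.10035459660156221 [-4.   2.7  5. ] [0.89 0.36 0.09] 34.94074092254993
(array([0.0003, 0.    , 0.0017]), np.float64(0.24))
(array([0.0006, 0.    , 0.0034]), np.float64(0.24))
(array([0.0009, 0.    , 0.0051]), np.float64(0.24))
(array([0.0011, 0.    , 0.0068]), np.float64(0.24))
(array([0.0013, 0.    , 0.0085]), np.float64(0.24))
(array([0.0015, 0.0001, 0.0102]), np.float64(0.24))
(array([0.0017, 0.0001, 0.0119]), np.float64(0.24))
(array([0.0019, 0.0001, 0.0136]), np.float64(0.24))
```

View pics/w17.png

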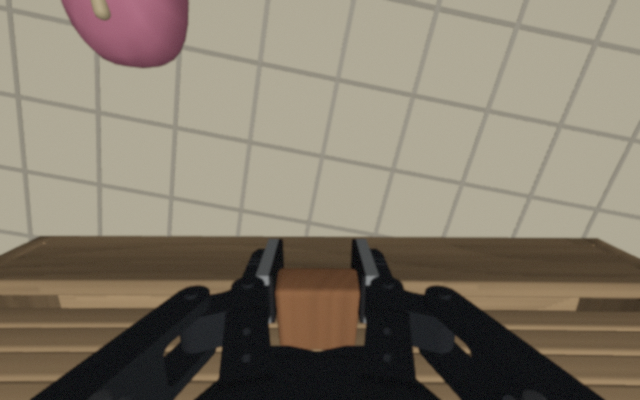

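View pics/s17.png

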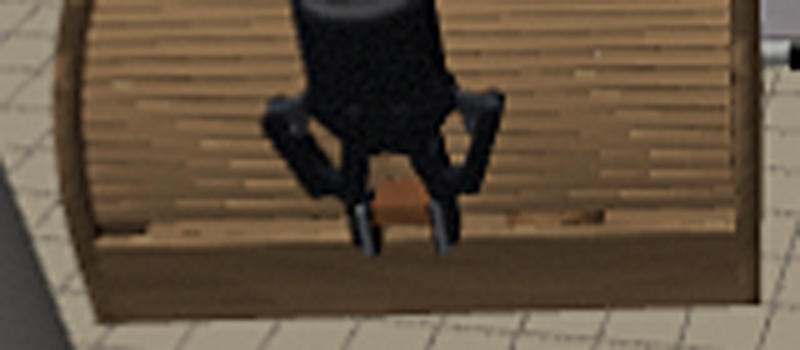

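>>> send_rows(
  translation=[
    [0.0002,0,0.001],
    [0.0004,0,0.0022],
    [0.0006,0,0.0034],
    [0.0008,0,0.0046],
    [0.001,0,0.0058],
    [0.001,0,0.0066],
    [0.001,0,0.0066],
  ],
  yaw=[0,0,0,0,0,0,0],
  fingers=[255,255,255,255,255,255,255],
)

```text
clock: 25.1
position: [468.9, 229.5, 60.5]
ee_rot: [-0.097, 0.995, -0.002, -0.001]
contact_force: [-5.6, 1.7, 11.4]
gripper_width: 34.8
```

```bash
python3 -c "
from arc import *
cv2.imwrite('pics/w18.png',get_image('wrist'));i=get_image('side');cv2.imwrite('pics/s18.png',cv2.resize(i[150:220,140:300],(800,350),interpolation=2))
arc(0.06,8)"
```

```text
r 158.4 a0 0.155 q -0.054 y -0.09882504610548892 [-5.3  1.7 10.6] [0.65 0.79 0.04] 34.939550424650946
(array([0.0003, 0.    , 0.0019]), np.float64(0.33))
(array([0.0005, 0.    , 0.0037]), np.float64(0.33))
(array([0.0008, 0.    , 0.0056]), np.float64(0.33))
(array([0.001 , 0.    , 0.0075]), np.float64(0.33))
(array([0.0012, 0.    , 0.0093]), np.float64(0.33))
(array([0.0013, 0.0001, 0.0112]), np.float64(0.33))
(array([0.0015, 0.0001, 0.0131]), np.float64(0.33))
(array([0.0016, 0.0001, 0.015 ]), np.float64(0.33))
```

View pics/w18.png

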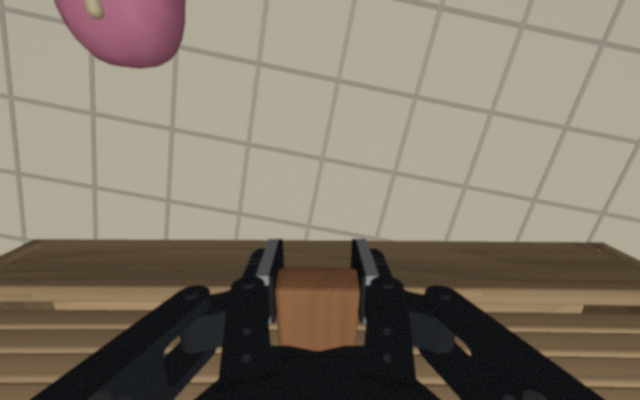

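View pics/s18.png

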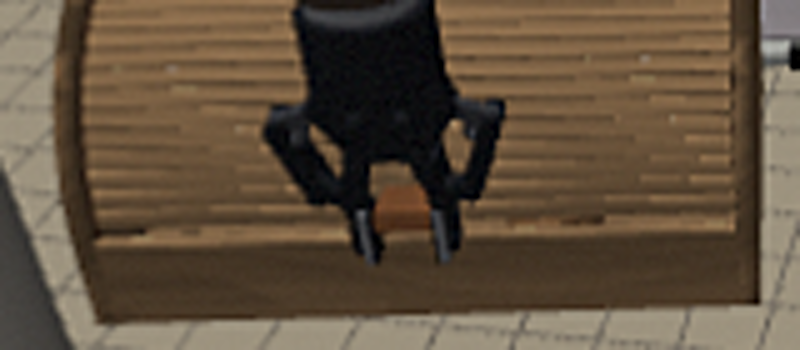

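>>> send_rows(
  translation=[
    [0.0002,0,0.0015],
    [0.0004,0,0.003],
    [0.0005,0,0.004],
    [0.0005,0,0.004],
  ],
  yaw=[0,0,0,0],
  fingers=[255,255,255,255],
)

```text
clock: 25.6
position: [469.0, 229.5, 60.3]
ee_rot: [-0.098, 0.995, -0.002, 0.001]
contact_force: [-9.0, -0.6, 24.8]
gripper_width: 35.0
```

```bash
python3 -c "
from arc import *
i=get_image('side');cv2.imwrite('pics/s19.png',cv2.resize(i[150:220,140:300],(800,350),interpolation=2))
arc(0.06,2)"
```

```text
r 158.3 a0 0.1542 q -0.055 y -0.09120369846784016 [-8.9 -0.4 24.3] [ 0.08  1.78 -0.09] 35.1483214713829
(array([0.001 , 0.    , 0.0074]), np.float64(0.43))
(array([0.0016, 0.0001, 0.0148]), np.float64(0.43))
```

View pics/s19.png

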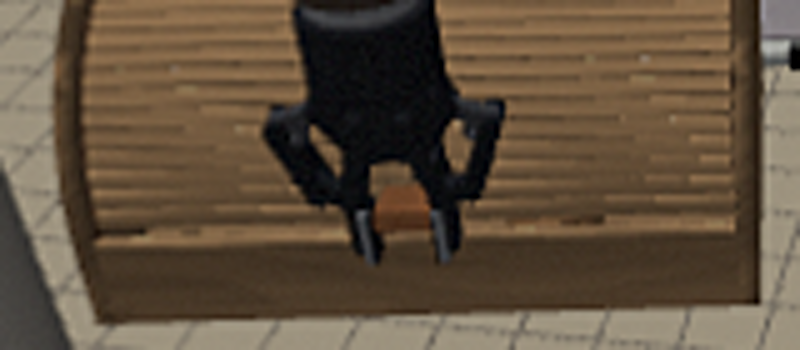

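>>> send_rows(
  translation=[
    [0,0,0],
    [0,0,0],
    [0,0,0],
    [0,0,0],
    [0,0,0],
    [0,0,-0.015],
    [0,0,-0.04],
    [0,0,-0.075],
    [0,0,-0.11],
    [0,0,-0.14],
  ],
  yaw=[0,0,0,0,0,0,0,0,0,0],
  fingers=[255,120,60,0,0,0,0,0,0,0],
)

```text
clock: 26.65
position: [468.7, 230.0, 201.8]
ee_rot: [-0.098, 0.995, -0.002, 0.001]
contact_force: [0.6, 0.9, 0.2]
gripper_width: 85.2
```

```bash
cat > chk.py <<'E'
from go import *; import sys
n=sys.argv[1]
s=read_state();w=get_image("wrist");print(s["clock"],s["position"],s["contact_force"])
draw(w,cam("wrist",s),0);cv2.imwrite(f"pics/w{n}.png",w)
i=get_image("side");cv2.imwrite(f"pics/sr{n}.png",i);A=cv2.resize(i[150:220,140:300],(800,350),interpolation=2);draw(i,cam("side"),0)
cv2.imwrite(f"pics/s{n}.png",cv2.vconcat([A[:,:],cv2.resize(i[170:220,140:300],(800,250),interpolation=2)]))
E
python3 chk.py 20
```

```text
26.65 [468.74538334 229.9724269  201.75187828] [0.61698182 0.93668126 0.22600956]
```

View pics/w20.png

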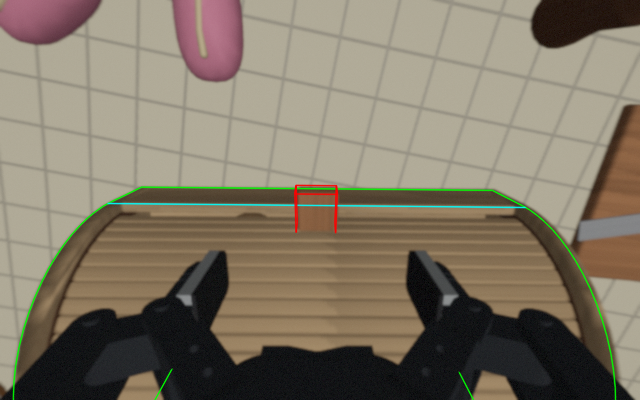

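View pics/s20.png

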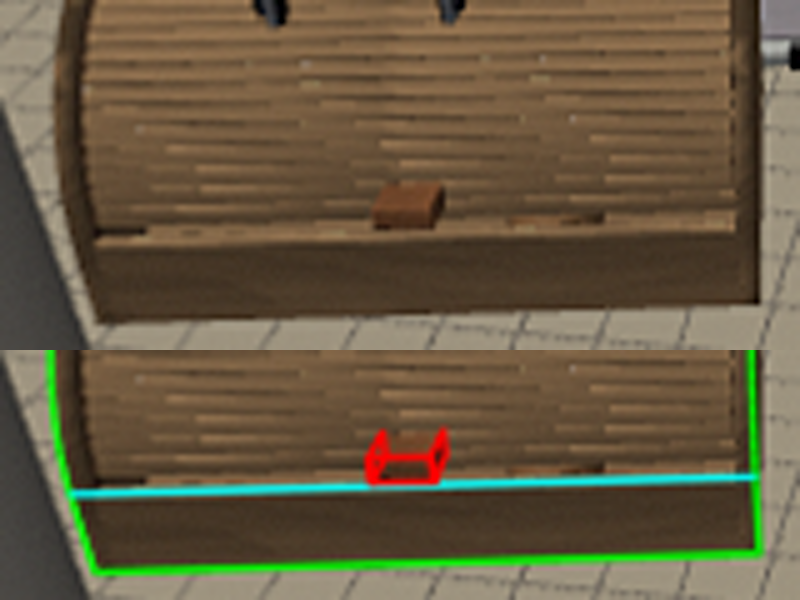

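```bash
python3 - <<'E'
from go import *
s=read_state();w=get_image("wrist");A=cv2.resize(w[170:250,220:420],(800,320),interpolation=2)
c=cam("wrist",s)
for q in(0,0.05):draw(w,c,q)
B=cv2.resize(w[180:240,260:380],(560,280),interpolation=2)
B=cv2.copyMakeBorder(B,0,0,0,240,0)
cv2.imwrite("pics/w21.png",cv2.vconcat([A,B]))
i=cv2.imread("pics/sr20.png");A=cv2.resize(i[175:210,150:295],(800,193),interpolation=2)
a=i.copy();draw(a,cam("side"),0.0);b=i.copy();draw(b,cam("side"),0.05)
f=lambda a:cv2.resize(a[175:210,195:245],(400,280),interpolation=2)
cv2.imwrite("pics/s21.png",cv2.vconcat([A,cv2.hconcat([f(a),f(b)])]))
E
```

```text
(no output)
```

View pics/w21.png

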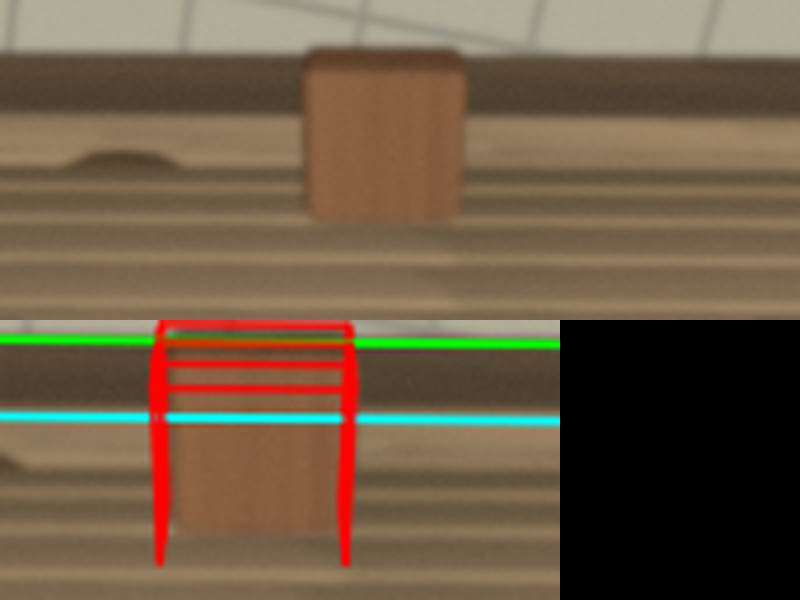

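View pics/s21.png

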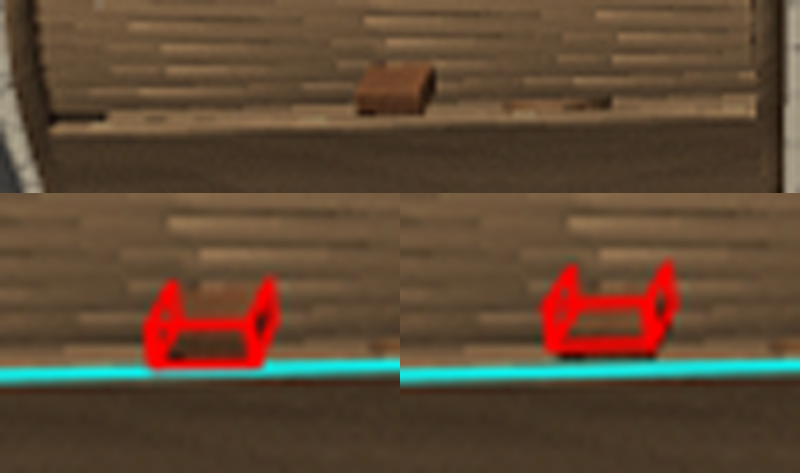

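```bash
python3 - <<'E'
from go import *
from scipy.optimize import least_squares
s=read_state();c=cam("wrist",s)
obs=np.array([184.2,198.3,182,187.2,224.6])
def pts(p):
    dx,dz,q=p;a=.209+q
    bl=lambda r,t:[-r*np.cos(a)+t*np.sin(a),0,55+r*np.sin(a)+t*np.cos(a)]
    P=np.array([[-135,20,0],[-135,20,60],bl(163,-8),bl(163,8),bl(124.7,8)],float)
    P[:,0]+=dx;P[:,2]+=dz;return P
f=lambda p:np.r_[proj(c,b2w(pts(p)))[:,1]-obs]
for q in(0,.05,.1):print(q,f([0,0,q]).round(1))
for k in range(3):
    r=least_squares(f,[0,0,.03]);
print(r.x,r.fun)
E
```

```text
0 [2.8 5.4 1.5 5.  4.4]
0.05 [ 2.8  5.4  5.6 10.4  9. ]
0.1 [ 2.8  5.4 10.4 16.4 14.1]
[ 1.79876224e-01 -1.51543513e+01  1.46004904e-02] [-0.44870739  0.7702994  -1.47372248  1.6384231  -0.61274119]
```

>>> send_rows(
  translation=[
    [0.01,0,-0.02],
    [0.03,0,-0.04],
    [0.05,0,-0.06],
    [0.06,0,-0.08],
    [0.06,0,-0.08],
    [0.06,0,-0.08],
  ],
  yaw=[0,0,0,0,0,0],
  fingers=[0,0,0,0,0,0],
)

```text
clock: 27.4
position: [409.8, 218.9, 280.7]
ee_rot: [-0.098, 0.995, -0.001, 0.002]
contact_force: [-0.8, 0.4, 0.0]
gripper_width: 85.5
```

```bash
python3 - <<'E'
from go import *
a=get_image("top");cv2.imwrite("pics/t22.png",a);b=get_image("side");cv2.imwrite("pics/s22.png",cv2.vconcat([b[100:310,100:500],cv2.resize(b[170:210,140:300],(400,100))]));print(read_state()["contact_force"],read_state()["joint_vel"])
w=get_image("wrist");cv2.imwrite("pics/w22.png",w)
E
```

```text
[-1.12369981 -0.0871849   0.13679483] [-0.00373583  0.00679879  0.00625064  0.00292891 -0.00333569 -0.0001411 ]
```

View pics/t22.png

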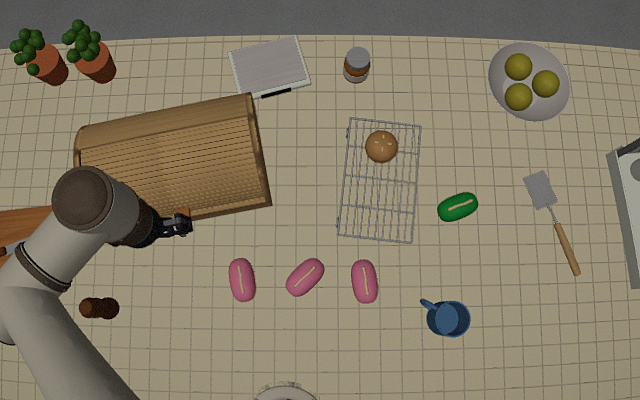

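View pics/w22.png

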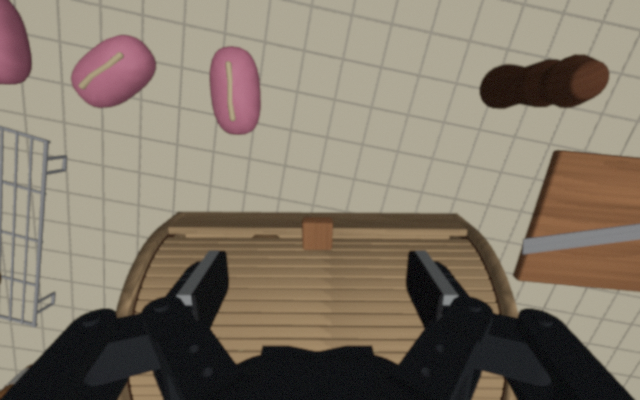

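View pics/s22.png

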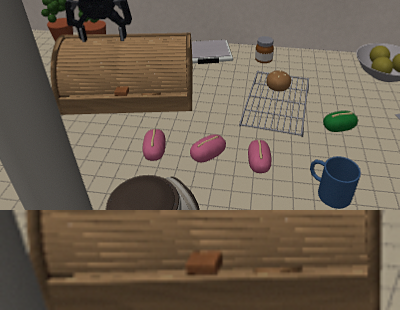

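```bash
python3 -c "
from bench import *
print(job_done())"
```

```text
the job is handed in; nothing more can be done
None
```

The job is handed in, at about 27.5 s on the clock (limit 69 s). The cover was rolled back to its rear stop (17 N felt there). The brown roll is on the bin's floor at about bin x = -62, y = -75 mm, clear of the half loaf. I lowered it to light contact (about 8 N) before releasing it. I then eased the cover forward until it stopped.

**Cover shut:** At the front the force rose to 25 N with no more movement. The grip block matched the shut position, about 0 to 0.015 rad, in the wrist and side pictures.

**Rest of the scene:** The last pictures show the bun still on the rack, and the mug and the green and pink look-alikes where they were. The half loaf was in its place when last seen, before the cover closed. The gripper is clear of everything.

**Checks that disagreed:**
- The cover angle worked out from the tool position was off by about 0.05 rad at both stops, because the block turned or slipped in the pads. I went by force and pictures instead.
- A slit of a few millimetres can still be seen between the cover's edge and the sill. I took this as how the bin looks when shut, because the cover would not move further.

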